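# Catch the falling lid of a paint chest and let it down quietly

## Task

The lid of the wooden paint chest stands open, leaning back. With a fingertip, tip it forward past upright and let go so that it falls by itself; catch it from below on the back of a finger while it is still well open, and lower it slowly until it is fully shut, with no bang. Grasp and lift nothing, leave everything else on the table where it is, and finish clear of the chest.

Things in the scene. Friction and masses are not known exactly. Their poses are not given: they have to be found in the camera images.
- case: Wooden paint chest, fixed to the table: 160 (its x) by 260 (its y) by 100 mm high, open-topped. Origin: centre of its underside. It stands sideways to the robot: its front (its -x side) faces the robot's right (world -y, within 0.25 rad), and the lid is hinged along the top of its left (+x) side.
- lid (a joint): Hinge angle of the lid, rad: 0 = shut and level on the case, 1.57 = upright, 1.75 = stop, leaning back to the robot's left; starts at 1.70 to 1.75. It balances at 1.50: above that it leans back to the stop. Hinge damper: tipped forward of balance it falls by itself at about 0.6*cos(angle+0.07) rad/s (0.48 to 0.77 by hidden weight, 0.36 to 0.56 kg): 3.5 to 6 s from 1.4 rad to shut, landing with a bang if left alone. Under 5 N moves it.
- lid_hinge (a point): Midpoint of the hinge axis, which runs along the case's y axis at the top of the case's +x side, 100 mm above the table. Axes turn with the lid: -x runs along the lid's underside (inner face) to the free edge, +z points out of its outer face. The lid is a flat wooden panel 12 mm thick, 160 from hinge axis to front by 260 mm wide, its thickness on the +z side.
- lid_ledge (a point): Midpoint of the lid's free edge, on the underside, 190 mm from the hinge axis: the edge of a finger ledge, 12 mm thick and 140 mm wide (centred), that carries the panel on by 30 mm. Axes as lid_hinge. Lid open: about 287 mm above the table; shut: 100 mm, the ledge standing out 30 mm in front of the case with free space below it.
- tape: Bystander, loose, to be left alone: roll of masking tape lying flat, outer diameter 100, hole 76, height 24; it lies some 110 mm in front of the ledge. Origin: centre of its underside.
- paint: Bystander, loose, to be left alone: closed white paint jar, diameter 60, height 115, on the table behind the lid (the case's +x side). Origin: centre of its underside.
- tub: Bystander, loose, to be left alone: open clear plastic tub, rim diameter 84, height 70, on the table behind the lid (the case's +x side). Origin: centre of its underside.
- medium: Bystander, loose, to be left alone: amber bottle, diameter 44, height 100. Origin: centre of its underside.
- roller: Bystander, loose, to be left alone: foam paint roller lying on the table, about 200 long with a black handle, 42 high. Origin: under the grip.
- knife: Bystander, loose, to be left alone: palette knife (spatula) lying on the table. Origin: under the grip.
- mug: Bystander, loose, to be left alone: white mug, rim diameter 84, height 90. Origin: centre of its underside.

How it is judged:
By the outcome, as a careful person would: the job done as asked, in the order asked, and still so for the second after the job is handed in, with the robot touching nothing.
It also fails if it takes over 64 s, if anything falls off the work surface, if the arm or the gripper's body presses on something with over 40 N, if the wrist force passes 120 N, or if a joint passes its speed limit or range.

## Robot

A 6-joint arm with a two-finger parallel gripper is mounted at the origin on the work surface. World frame = base frame: x ahead of the robot, y to its left, z up, the work surface at z = 0. Lengths are in m, angles in rad, forces in N, time in s.
With the tool pointing down it reaches from about 0.225 to 0.725 m from the base axis. Payload 3.1 kg.
Tool frame: the origin (TCP) lies on the centre line of the jaws, within the pads' length; the fingertips stand bot.tip_extent ahead of it and the grasp point (between the pads) lies 6 mm ahead of it (bot.tip_extent is the distance from the TCP to the fingertips, in m); z points along the fingers, x is the direction in which the jaws open and shut, and the axes are right-handed (so a half turn about z gives the same grasp; the last joint's range is limited). The gripper opens to 85 mm and grips with 20 to 120 N. Pads are 22 mm wide; open, the fingers measure 114 mm over their backs; the gripper's body (76 mm by 85 mm) begins 54 mm behind the grasp point. The pads swing forward as they close: fully open they stand 13 mm farther back than shut.
Start: joints at [1.05, 0.048, 0.099, 1.622, 0, 1.443], TCP at [0.201, 0.485, 0.256] pointing down, gripper open.
Joint ranges: [-2.91, 2.91], [-0.99, 1.94], [-1.21, 1.42], [-2.12, 2.29], [-1.49, 1.47], [-3.14, 3.14]. Speed limits (rad/s): [2.79, 2.79, 3.14, 3.14, 3.14, 3.14].

## Interface

Orientations are given as a unit quaternion [w, x, y, z].
In Python, from workcell import get_state, get_image, workorder, bot gives the robot as it stands. The module is installed in compiled form; this text tells all that it offers.
- The arm moves only by the shell command python3 -m inch 'ROWS' [FORCE]. ROWS is JSON, a list of rows, each a list of 7 numbers: the turn, a rotation vector about the tool's x, y, z in rad, then the shift along the tool's x, y, z in mm, then the finger opening in mm, from 0 to 85.4. A call has 1 to 20 rows; each row shifts and turns the commanded pose from where the row before left it, along the tool's axes as they then stand; what a row does not reach is not made up. A row lasts 1/10 s, in which the tool goes at most 50 mm and 8.59 degrees, less where a joint would pass 70% of its speed; a pose out of reach is approached as far as the arm can. A call with a gripper value outside its range is refused whole. The fingers move at their own pace and stop on an object; FORCE is the grip in N (left out, the last holds). Time passes only in rows, so rows that do not move let the fingers close. It gives the time, the measured TCP pose, the force and the opening at its end, in the units of the state.
- get_state(): the state, without advancing time (a new reading comes with each control period).
- get_image(name): name is "side" or "top" or "wrist"; returns a dict with "color" (480x640x3 uint8, red, green, blue), "fovy" (degrees; the focal length in pixels is half the picture's height over the tangent of half this angle, whatever the lens; pixels are square), "cx", "cy" (the principal point, pixels), "extrinsics" (4x4, takes a point from camera to world coordinates). Camera axes: x right, y up, looking along -z (the intrinsics and any distortion apply to the point x, -y, -z); pixel columns grow to the right and rows downward; lengths in m; the calibration is good to about 2 mm. A picture is of the moment at which its call begins. There is no depth.
- workorder.job_done(): hands the job in, once; it reports no verdict.
The state is a dict: "time": time; "q": joint angles; "joint_vel": joint speeds; "tau": joint torques, N m; "tcp_pos": TCP position; "ee_rot": TCP orientation; "force": force on the tool from outside, world axes, zero at the start; "ft_torque": the same for the moment, N m; "opening": finger opening in m.
Only numpy, scipy, OpenCV 4.12 (cv2) and the standard library are available. Lean on these libraries where they do the work, as an engineer would, in place of code of your own. Each camera call takes 0.05 s, during which the arm holds its last target.

## Working session

There is one attempt and no reset: what is moved stays moved. The work goes in short steps, Python scripts to look and compute and a shell command to move; the robot and the scene stay as the last step left them, time stands still between calls to the robot, and variables do not carry over. Pictures are saved under pics/ and viewed, and the job is handed in when it is done.

```bash
mkdir -p pics; ls; python3 - <<'E'
from workcell import get_state,get_image,bot
import cv2,numpy as np
s=get_state();print(s);print(bot.tip_extent)
for n in("side","top","wrist"):
    i=get_image(n);cv2.imwrite(f"pics/{n}0.png",i["color"][:,:,::-1]);print(n,i["fovy"],i["cx"],i["cy"],[k for k in i]);print(np.round(i["extrinsics"],3))
E
```

```text
pics
{'time': 0.0, 'q': array([1.05020772e+00, 4.87238333e-02, 9.75942323e-02, 1.62200764e+00,
       2.11562033e-05, 1.44298119e+00]), 'joint_vel': array([ 0.00095534, -0.00053708,  0.00114212,  0.00150276, -0.00068533,
       -0.00099042]), 'tau': array([-5.07163422e-04, -3.38782525e+01,  3.20016611e+01,  2.02194607e-02,
       -2.13462040e-04, -1.26413039e-05]), 'tcp_pos': array([0.20067958, 0.48453042, 0.2551293 ]), 'ee_rot': array([ 5.11403939e-04,  8.31489714e-01,  5.55538914e-01, -1.05287679e-03]), 'force': array([-0.25188353,  0.03369418, -0.35016017]), 'ft_torque': array([0.02101415, 0.02151071, 0.03312192]), 'opening': 0.08529643406588412}
0.025
side 45.42535988899825 308.59325519675645 241.03982062992205 ['color', 'fovy', 'cx', 'cy', 'extrinsics']
[[ 0.808  0.417 -0.417 -0.082]
 [-0.59   0.571 -0.571 -0.775]
 [-0.     0.707  0.707  1.07 ]
 [ 0.     0.     0.     1.   ]]
top 46.66218596716628 325.11792644143475 241.06308158798825 ['color', 'fovy', 'cx', 'cy', 'extrinsics']
[[ 0.072  0.973 -0.22   0.206]
 [-0.997  0.07  -0.018  0.011]
 [-0.002  0.221  0.975  1.36 ]
 [ 0.     0.     0.     1.   ]]
wrist 60.35360034483995 320.4024054810503 243.88019475914072 ['color', 'fovy', 'cx', 'cy', 'extrinsics']
[[ 0.383 -0.887 -0.259  0.134]
 [ 0.924  0.367  0.109  0.512]
 [-0.002 -0.28   0.96   0.373]
 [ 0.     0.     0.     1.   ]]
```

View pics/side0.png

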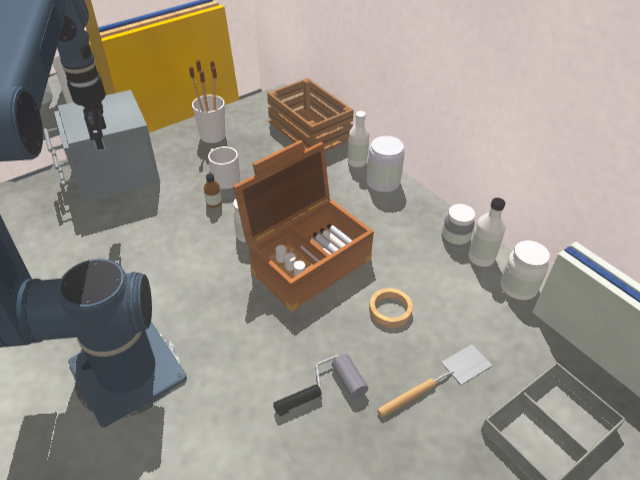

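View pics/top0.png

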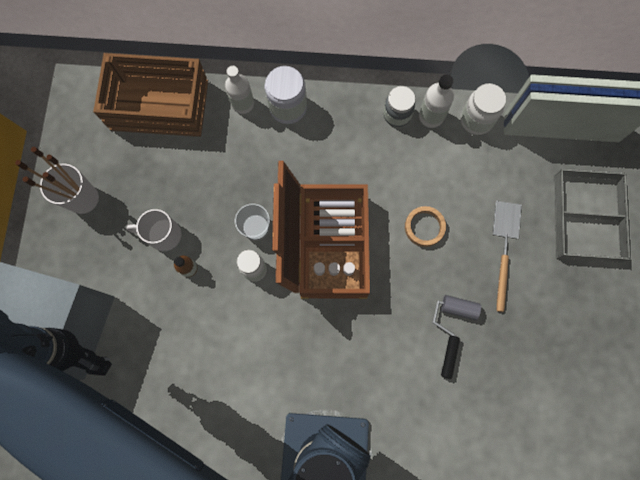

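View pics/wrist0.png

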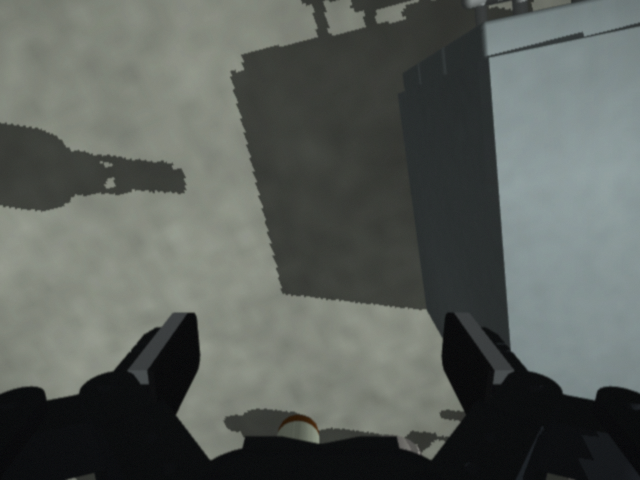

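```bash
python3 - <<'E'
import cv2
a=cv2.imread("pics/side0.png")[130:320,220:390];cv2.imwrite("pics/sc.png",cv2.resize(a,None,fx=3.1,fy=3.1,interpolation=cv2.INTER_CUBIC))
a=cv2.imread("pics/top0.png")[150:310,220:450];cv2.imwrite("pics/tc.png",cv2.resize(a,None,fx=3.4,fy=3.4,interpolation=cv2.INTER_CUBIC))
E
```

```text
(no output)
```

View pics/sc.png

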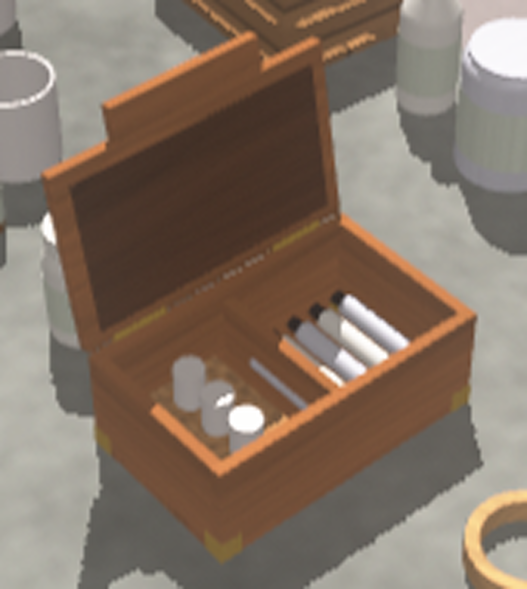

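View pics/tc.png

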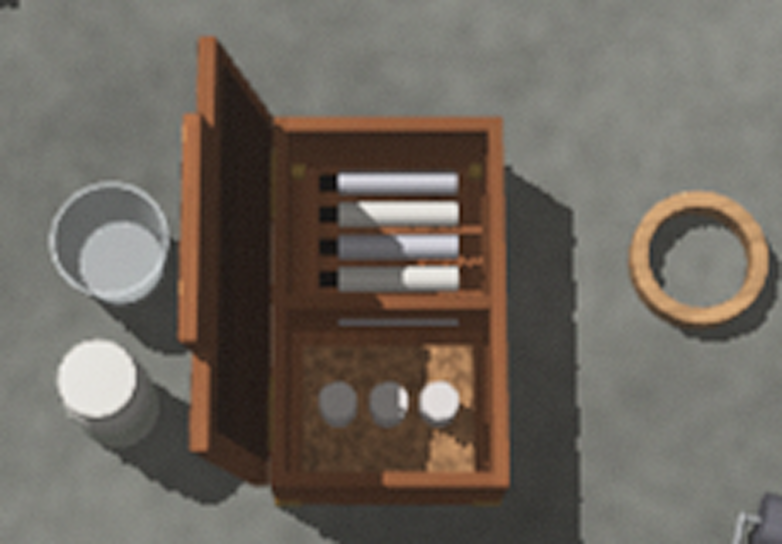

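```bash
cat > h.py <<'E'
import numpy as np,cv2
from workcell import get_state,get_image
from scipy.spatial.transform import Rotation as R
def proj(i,P):
    E=i["extrinsics"];p=(np.asarray(P)-E[:3,3])@E[:3,:3]
    f=240/np.tan(np.radians(i["fovy"]/2))
    return np.stack([i["cx"]+f*p[...,0]/-p[...,2],i["cy"]-f*p[...,1]/-p[...,2]],-1)
def ray(i,u,v,z):
    E=i["extrinsics"];f=240/np.tan(np.radians(i["fovy"]/2))
    d=E[:3,:3]@np.array([(u-i["cx"])/f,-(v-i["cy"])/f,-1]);o=E[:3,3]
    return o+d*(z-o[2])/d[2]
def case(p,L):
    x,y,th=p[:3];c,s=np.cos(th),np.sin(th);L=np.asarray(L,float)
    return np.stack([x+c*L[...,0]-s*L[...,1],y+s*L[...,0]+c*L[...,1],L[...,2]],-1)
def lid(p,a,L):  # L in lid frame (-x to free edge, z out)
    L=np.asarray(L,float);r=-L[...,0];n=L[...,2]
    # shut: point at hinge + (-r,y,n); opening rotates free edge up
    return case(p,np.stack([.08-r*np.cos(a)+n*np.sin(a),L[...,1],.1+r*np.sin(a)+n*np.cos(a)],-1))
E
cat > fit.py <<'E'
from h import *
from scipy.optimize import least_squares
T=get_image("top");S=get_image("side")
tc=lambda u,v:(220+u/3.4-.35,150+v/3.4-.35); sc=lambda u,v:(220+u/3.1-.35,130+v/3.1-.35)
C=[(T,tc(501,118),(-.08,-.13,.1)),(T,tc(508,487),(-.08,.13,.1)),(T,tc(273,118),(.08,-.13,.1)),(T,tc(268,485),(.08,.13,.1)),
(S,sc(220,472),(-.08,.13,.1)),(S,sc(220,560),(-.08,.13,0)),(S,sc(474,317),(-.08,-.13,.1)),(S,sc(92,350),(.08,.13,.1)),(S,sc(340,217),(.08,-.13,.1))]
L=[(T,tc(214,38),(-.16,-.13,0)),(T,tc(209,450),(-.16,.13,0)),(T,tc(200,115),(-.19,-.07,0)),(T,tc(195,340),(-.19,.07,0)),
(T,tc(181,115),(-.19,-.07,.012)),(T,tc(178,340),(-.19,.07,.012)),(S,sc(103,106),(-.19,.07,.012)),(S,sc(250,35),(-.19,-.07,.012))]
def res(p):
    return np.concatenate([proj(i,case(p,l))-uv for i,uv,l in C]+[proj(i,lid(p,p[3],l))-uv for i,uv,l in L])
r=least_squares(res,[.45,.0,1.57,1.72],loss="soft_l1")
p=r.x;print(np.round(p,4));print(np.round(res(p).reshape(-1,2),1).tolist())
np.save("p.npy",p)
print("ledge",lid(p,p[3],(-.19,0,0)),"hinge",lid(p,0,(0,0,0)))
tp=lambda u,v,z:np.round(ray(T,u,v,z),3)
print("tape",tp(426,226,.024),"paint",tp(249,264,.115),"tub",tp(252.5,222,.07),"mug",tp(155,229,.09),"med",tp(183,262,.1))
print("roller",tp(461,307,.03),tp(451,356,.02))
E
python3 fit.py
```

```text
[0.5017 0.0146 1.6419 1.7467]
[[0.2, -0.5], [-0.0, -0.2], [-0.0, -0.6], [0.2, 0.4], [-0.7, 1.2], [0.3, 0.7], [0.5, -1.2], [-1.7, 1.6], [-0.0, -1.7], [0.6, -1.1], [-0.3, 0.4], [0.5, -1.1], [0.6, 0.3], [0.3, -0.8], [-0.3, 0.5], [-1.5, -1.0], [-0.8, -1.5]]
ledge [0.49366177 0.12759139 0.28706952] hinge [0.49602182 0.09443381 0.1       ]
tape [ 0.564 -0.211  0.024] paint [0.422 0.202 0.115] tub [0.532 0.211 0.07 ] mug [0.493 0.436 0.09 ] med [0.418 0.357 0.1  ]
roller [ 0.369 -0.3    0.03 ] [ 0.253 -0.281  0.02 ]
```

```bash
cat > log.py <<'E'
from h import *
import json
s=get_state();d={k:(v.tolist() if hasattr(v,'tolist') else v) for k,v in s.items()}
open("log.jsonl","a").write(json.dumps(d)+"\n")
M=R.from_quat(np.roll(s["ee_rot"],-1)).as_matrix()
print("t",s["time"],"q",np.round(s["q"],3),"p",np.round(s["tcp_pos"],4),"F",np.round(s["force"],1),"op",round(s["opening"],4));print(np.round(M,3).tolist())
E
python3 log.py
python3 -m inch '[[-0.13,0.053,0,0,0,-10,0],[-0.13,0.053,0,0,0,-10,0],[-0.13,0.053,0,0,0,-10,0],[-0.13,0.053,0,0,0,0,0]]' 30; python3 log.py
python3 -m inch '[[-0.10,0.04,0,20,0,0,0],[-0.10,0.04,0,-20,0,0,0],[0,0,0,-20,0,0,0],[0,0,0,-20,0,0,0]]' ; python3 log.py
```

```text
t 0.25 q [ 1.05   0.048  0.098  1.622 -0.     1.443] p [0.2008 0.4848 0.2557] F [-0.2  0.4  0.5] op 0.0852
[[0.383, 0.924, -0.001], [0.924, -0.383, -0.001], [-0.001, -0.0, -1.0]]
time: 0.65
tcp_pos: [0.1969, 0.486, 0.2891]
ee_rot: [0.155, 0.799, 0.533, 0.234]
force: [-0.6, 0.5, -0.6]
opening: 0.0282
t 0.65 q [ 1.35  -0.095 -0.069  1.455 -0.552  1.704] p [0.1969 0.486  0.2891] F [-0.6  0.5 -0.6] op 0.0282
[[0.323, 0.778, 0.538], [0.923, -0.385, 0.002], [0.209, 0.496, -0.843]]
time: 1.05
tcp_pos: [0.1852, 0.4473, 0.2729]
ee_rot: [0.213, 0.769, 0.515, 0.313]
force: [-0.0, 0.6, 0.2]
opening: 0.0001
t 1.05 q [ 1.462 -0.184 -0.254  1.403 -0.772  1.813] p [0.1852 0.4473 0.2729] F [-0.   0.6  0.2] op 0.0001
[[0.274, 0.659, 0.701], [0.926, -0.378, -0.006], [0.261, 0.65, -0.713]]
```

```bash
python3 - <<'E'
from h import *
p=np.load("p.npy")
for a in (1.735,1.5,1.38):
  for r in (.12,.14,.155): print(a,r,np.round(lid(p,a,[(-r,.13,.012),(-r,.11,.012),(-r,.13,0)]),4).tolist())
print("case near front/back",case(p,[(-.08,.13,.1),(.08,.13,.1),(-.11,.07,.1),(-.11,-.07,.1)]))
M=R.from_quat(np.roll(get_state()["ee_rot"],-1)).as_matrix()
for t in [(.29,.26,.29),(.335,.175,.26)]: print(t,np.round(M.T@(np.array(t)-get_state()["tcp_pos"])*1000,0))
E
```

```text
1.735 0.12 [[0.3641, 0.1166, 0.2164], [0.3841, 0.118, 0.2164], [0.365, 0.1048, 0.2184]]
1.735 0.14 [[0.3639, 0.1198, 0.2362], [0.3838, 0.1213, 0.2362], [0.3647, 0.108, 0.2381]]
1.735 0.155 [[0.3637, 0.1223, 0.251], [0.3837, 0.1237, 0.251], [0.3646, 0.1105, 0.2529]]
1.5 0.12 [[0.3661, 0.0887, 0.2205], [0.3861, 0.0901, 0.2205], [0.367, 0.0767, 0.2197]]
1.5 0.14 [[0.3662, 0.0873, 0.2405], [0.3862, 0.0887, 0.2405], [0.3671, 0.0753, 0.2396]]
1.5 0.155 [[0.3663, 0.0862, 0.2555], [0.3862, 0.0876, 0.2555], [0.3671, 0.0743, 0.2546]]
1.38 0.12 [[0.3671, 0.0743, 0.2201], [0.3871, 0.0757, 0.2201], [0.368, 0.0625, 0.2178]]
1.38 0.14 [[0.3674, 0.0705, 0.2397], [0.3873, 0.0719, 0.2397], [0.3682, 0.0587, 0.2375]]
1.38 0.155 [[0.3676, 0.0676, 0.2545], [0.3875, 0.0691, 0.2545], [0.3684, 0.0559, 0.2522]]
case near front/back [[ 0.37770943 -0.07439207  0.1       ]
 [ 0.36634987  0.08520417  0.1       ]
 [ 0.43968794 -0.10005653  0.1       ]
 [ 0.57933465 -0.09011692  0.1       ]]
(0.29, 0.26, 0.29) [-140.  151.   62.]
(0.335, 0.175, 0.26) [-214.  193.  116.]
```

```bash
python3 -m inch '[[0,0,0,-28,30,12,0],[0,0,0,-28,30,12,0],[0,0,0,-28,30,12,0],[0,0,0,-28,30,12,0],[0,0,0,-28,30,12,0]]' ; python3 log.py
python3 -m inch '[[0,0,0,-25,15,17,0],[0,0,0,-25,15,17,0],[0,0,0,-25,12,17,0]]' ; python3 log.py
```

```text
time: 1.55
tcp_pos: [0.2885, 0.26, 0.2923]
ee_rot: [0.213, 0.769, 0.515, 0.314]
force: [0.9, -0.2, 0.5]
opening: 0.0001
t 1.55 q [ 1.01  -0.803 -0.635  1.26  -0.639  1.241] p [0.2885 0.26   0.2923] F [ 0.9 -0.2  0.5] op 0.0001
[[0.273, 0.658, 0.701], [0.925, -0.38, -0.004], [0.264, 0.65, -0.713]]
time: 1.85
tcp_pos: [0.3382, 0.1889, 0.2636]
ee_rot: [0.216, 0.774, 0.514, 0.302]
force: [-0.5, 0.3, 0.3]
opening: 0.0002
t 1.85 q [ 0.674 -0.989 -0.776  1.158 -0.466  0.919] p [0.3382 0.1889 0.2636] F [-0.5  0.3  0.3] op 0.0002
[[0.29, 0.664, 0.689], [0.925, -0.379, -0.024], [0.245, 0.644, -0.724]]
```

```bash
cat > kin.py <<'E'
from h import *
import json
from scipy.optimize import least_squares
lo=np.array([-2.91,-.99,-1.21,-2.12,-1.49,-3.14]);hi=np.array([2.91,1.94,1.42,2.29,1.47,3.14])
D=.195
def fk(q,k):
    r0,z0,L2,a2,L3,a3,a,d=k
    P=q[1]-q[2]+q[3]
    B=R.from_euler("z",q[0]).as_matrix()
    f=np.array([np.cos(P),0,-np.sin(P)])
    t=np.array([np.cos(q[4])*np.cos(P),np.sin(q[4]),-np.cos(q[4])*np.sin(P)])
    e=q[1]-q[2]
    w=np.array([r0+L2*np.sin(q[1]+a2)+L3*np.cos(e+a3),0,z0+L2*np.cos(q[1]+a2)-L3*np.sin(e+a3)])+a*f
    # orientation: columns; base with q5 then roll q6
    yv=np.cross(np.array([np.sin(P),0,np.cos(P)]),t) # horizontal-ish lateral
    up=np.array([np.sin(P),0,np.cos(P)])
    return B@(w+d*t),B@t,B@up,B@yv
def load():
    return [json.loads(l) for l in open("log.jsonl")]
if __name__=="__main__":
    Ls=load()
    def res(k):
        o=[(fk(np.array(l["q"]),k)[0]-l["tcp_pos"])*1000 for l in Ls]
        return np.concatenate(o+[(k-k0)*np.array([3,3,3,3,3,3,3,30])])
    k0=np.array([0.0,.25,.3,0,.3,0,.08,.195])
    r=least_squares(res,k0);k=r.x
    print(np.round(k,4),np.round(res(k)[:-8].reshape(-1,3),1).tolist());np.save("k.npy",k)
    for l in Ls:
        M=R.from_quat(np.roll(l["ee_rot"],-1)).as_matrix();_,t,u,y=fk(np.array(l["q"]),k)
        print("roll", round(np.arctan2(M[:,0]@y,M[:,0]@u),3),"q6",round(l["q"][5],3), np.round(t-M[:,2],3))
E
python3 kin.py
```

```text
[1.269e-01 2.712e-01 4.001e-01 1.090e-01 3.308e-01 3.000e-04 2.485e-01
 1.758e-01] [[57.6, -34.1, 2.9], [7.1, 0.5, -3.4], [-13.0, 0.2, 1.4], [0.4, 3.2, -4.4], [7.5, -13.9, 3.5]]
roll 0.128 q6 1.443 [-0.  0.  0.]
roll -0.133 q6 1.704 [-0.  0.  0.]
roll -0.242 q6 1.813 [ 0.  0. -0.]
roll 0.33 q6 1.241 [-0.  0.  0.]
roll 0.651 q6 0.919 [-0.  0. -0.]
```

```bash
python3 - <<'E'
s=open("kin.py").read()
s=s.replace("a,d=k","a,d,b,h=k").replace("+a*f","+a*f+np.array([0,b,0])+h*np.array([np.sin(P),0,np.cos(P)])")
s=s.replace(".08,.195])",".08,.195,.06,0.])").replace("3,30])","3,3,3,3])").replace("[:-8]","[:-10]")
open("kin.py","w").write(s)
E
python3 kin.py
```

```text
[ 1.000e-04  2.247e-01  3.882e-01 -1.000e-04  5.042e-01 -4.460e-02
  1.141e-01  2.903e-01  6.690e-02  1.000e-04] [[0.0, 0.0, -0.0], [-0.0, -0.0, 0.0], [-0.0, -0.0, 0.0], [0.0, 0.0, -0.0], [-0.0, -0.0, -0.0]]
roll 0.128 q6 1.443 [-0.  0.  0.]
roll -0.133 q6 1.704 [-0.  0.  0.]
roll -0.242 q6 1.813 [ 0.  0. -0.]
roll 0.33 q6 1.241 [-0.  0.  0.]
roll 0.651 q6 0.919 [-0.  0. -0.]
```

```bash
cat > ik.py <<'E'
from kin import *
k=np.load("k.npy");p=np.load("p.npy")
def ik(pos,M,q0=None,n=0):
    best=None
    def res(q):
        tp,t,u,y=fk(q,k);ro=np.pi/2-q[5]
        x=np.cos(ro)*u+np.sin(ro)*y
        return np.concatenate([(tp-pos)*10,(t-M[:,2])*3,(x-M[:,0])*3])
    starts=[q0] if q0 is not None else [np.array(v,float) for v in ([0,0,0,1,0,1.5],[.7,-.9,-.7,1.1,-.5,.9],[-.8,-.5,-.5,1,.8,0],[-.8,.5,.5,0,1.2,0])]
    for s in starts:
        r=least_squares(res,np.clip(s,lo+.001,hi-.001),bounds=(lo,hi),max_nfev=200)
        if best is None or r.cost<best.cost: best=r
    q=best.x;e=res(q);return q,np.linalg.norm(e[:3])/10*1000,np.linalg.norm(e[3:])/3,np.min(np.minimum(q-lo,hi-q))
def Rl(a):  # lid axes in world
    o=lid(p,a,(0,0,0));return np.stack([lid(p,a,v)-o for v in np.eye(3)],1)
def toolR(a,psi,phi,roll=0):
    d=np.array([np.sin(psi)*np.cos(phi),-np.cos(psi)*np.cos(phi),-np.sin(phi)])
    z=np.array([0,0,1.]);x=z-d*(z@d);x/=np.linalg.norm(x)
    M=np.stack([x,np.cross(d,x),d],1)@R.from_euler("z",roll).as_matrix()
    return Rl(a)@M
def tcp_for(a,psi,phi,r=.178,yy=.05,gap=0.,back=.0145,tip=.025):
    # tip-top-back line point located at lid (-r,yy,0) when phi=0; for phi>0 back surface touches ledge near edge (yy=.07)
    M=toolR(a,psi,phi);c=lid(p,a,(-r,yy,-gap))
    return c-M[:,0]*back-M[:,2]*tip, M
E
python3 - <<'E'
from ik import *
for psi in (0,.2,.35,.5,.7):
  for phi in (0,.2,.4,.6):
    o=[]
    for a in (0,.5,1.0,1.2):
        pos,M=tcp_for(a,psi,phi);q,e,er,m=ik(pos,M);o.append((round(e,1),round(er,2),round(m,2)))
    print(psi,phi,o)
E
```

```text
0 0 [(np.float64(30.8), np.float64(0.09), np.float64(0.0)), (np.float64(56.5), np.float64(0.17), np.float64(0.0)), (np.float64(72.5), np.float64(0.11), np.float64(0.0)), (np.float64(76.7), np.float64(0.13), np.float64(0.0))]
0 0.2 [(np.float64(47.2), np.float64(0.18), np.float64(0.0)), (np.float64(72.7), np.float64(0.18), np.float64(0.0)), (np.float64(140.3), np.float64(0.19), np.float64(0.0)), (np.float64(121.3), np.float64(0.23), np.float64(0.0))]
0 0.4 [(np.float64(32.0), np.float64(0.16), np.float64(0.0)), (np.float64(75.6), np.float64(0.25), np.float64(0.0)), (np.float64(91.6), np.float64(0.2), np.float64(0.0)), (np.float64(75.9), np.float64(0.18), np.float64(0.0))]
0 0.6 [(np.float64(19.7), np.float64(0.07), np.float64(0.0)), (np.float64(77.2), np.float64(0.15), np.float64(0.0)), (np.float64(50.4), np.float64(0.13), np.float64(0.0)), (np.float64(33.7), np.float64(0.08), np.float64(0.0))]
0.2 0 [(np.float64(40.2), np.float64(0.09), np.float64(0.0)), (np.float64(23.7), np.float64(0.08), np.float64(0.0)), (np.float64(64.1), np.float64(0.11), np.float64(0.0)), (np.float64(75.0), np
[... 2734 characters left out ...]
(0.02), np.float64(0.0))]
0.7 0.2 [(np.float64(0.0), np.float64(0.0), np.float64(0.25)), (np.float64(0.0), np.float64(0.0), np.float64(0.4)), (np.float64(2.1), np.float64(0.01), np.float64(0.0)), (np.float64(16.1), np.float64(0.07), np.float64(0.0))]
0.7 0.4 [(np.float64(0.0), np.float64(0.0), np.float64(0.37)), (np.float64(0.0), np.float64(0.0), np.float64(0.39)), (np.float64(8.0), np.float64(0.03), np.float64(0.0)), (np.float64(12.1), np.float64(0.05), np.float64(0.0))]
0.7 0.6 [(np.float64(0.0), np.float64(0.0), np.float64(0.52)), (np.float64(0.0), np.float64(0.0), np.float64(0.28)), (np.float64(0.0), np.float64(0.0), np.float64(0.0)), (np.float64(0.0), np.float64(0.0), np.float64(0.05))]
```

```bash
python3 - <<'E'
from ik import *
for yy in (.045,.01):
 for psi in (.7,.8,.9,1.0,1.15):
  for phi in (0,.15):
    o=[]
    for a in (0,.3,.6,.8,1.0,1.15):
        pos,M=tcp_for(a,psi,phi,yy=yy);q,e,er,m=ik(pos,M);o.append((float(round(e,1)),float(round(m,2))))
    print(yy,psi,phi,o)
E
```

```text
0.045 0.7 0 [(0.0, 0.18), (0.0, 0.21), (0.0, 0.29), (0.0, 0.38), (0.0, 0.16), (0.0, 0.0)]
0.045 0.7 0.15 [(0.0, 0.22), (0.0, 0.29), (0.0, 0.4), (0.0, 0.24), (0.0, 0.02), (9.8, 0.0)]
0.045 0.8 0 [(0.0, 0.2), (0.0, 0.28), (0.0, 0.36), (0.0, 0.44), (0.0, 0.29), (0.0, 0.14)]
0.045 0.8 0.15 [(0.0, 0.28), (0.0, 0.35), (0.0, 0.45), (0.0, 0.38), (0.0, 0.16), (0.0, 0.05)]
0.045 0.9 0 [(0.0, 0.16), (0.0, 0.35), (0.0, 0.42), (0.0, 0.5), (0.0, 0.41), (0.0, 0.26)]
0.045 0.9 0.15 [(0.0, 0.35), (0.0, 0.41), (0.0, 0.51), (0.0, 0.5), (0.0, 0.29), (0.0, 0.18)]
0.045 1.0 0 [(0.0, 0.12), (0.0, 0.36), (0.0, 0.49), (0.0, 0.57), (0.0, 0.52), (0.0, 0.38)]
0.045 1.0 0.15 [(0.0, 0.31), (0.0, 0.47), (0.0, 0.57), (0.0, 0.61), (0.0, 0.41), (0.0, 0.3)]
0.045 1.15 0 [(0.0, 0.05), (0.0, 0.28), (0.0, 0.48), (0.0, 0.61), (0.0, 0.68), (0.0, 0.55)]
0.045 1.15 0.15 [(0.0, 0.22), (0.0, 0.42), (0.0, 0.6), (0.0, 0.71), (0.0, 0.58), (0.0, 0.48)]
0.01 0.7 0 [(0.0, 0.1), (0.0, 0.15), (0.0, 0.27), (0.0, 0.39), (0.0, 0.22), (0.0, 0.09)]
0.01 0.7 0.15 [(0.0, 0.15), (0.0, 0.25), (0.0, 0.41), (0.0, 0.3), (0.0, 0.11), (0.0, 0.02)]
0.01 0.8 0 [(0.0, 0.18), (0.0, 0.22), (0.0, 0.33), (0.0, 0.44), (0.0, 0.35), (0.0, 0.22)]
0.01 0.8 0.15 [(0.0, 0.22), (0.0, 0.31), (0.0, 0.45), (0.0, 0.43), (0.0, 0.25), (0.0, 0.15)]
0.01 0.9 0 [(0.0, 0.13), (0.0, 0.3), (0.0, 0.39), (0.0, 0.5), (0.0, 0.47), (0.0, 0.34)]
0.01 0.9 0.15 [(0.0, 0.29), (0.0, 0.36), (0.0, 0.5), (0.0, 0.56), (0.0, 0.37), (0.0, 0.27)]
0.01 1.0 0 [(0.0, 0.09), (0.0, 0.37), (0.0, 0.46), (0.0, 0.55), (0.0, 0.59), (0.0, 0.46)]
0.01 1.0 0.15 [(0.0, 0.32), (0.0, 0.43), (0.0, 0.55), (0.0, 0.67), (0.0, 0.49), (0.0, 0.39)]
0.01 1.15 0 [(0.0, 0.02), (0.0, 0.29), (0.0, 0.53), (0.0, 0.64), (0.0, 0.74), (0.0, 0.63)]
0.01 1.15 0.15 [(0.0, 0.21), (0.0, 0.45), (0.0, 0.63), (0.0, 0.75), (0.0, 0.65), (0.0, 0.56)]
```

```bash
cat >> ik.py <<'E'
def Rd(head,pit,xref):
    d=np.array([np.cos(head)*np.cos(pit),np.sin(head)*np.cos(pit),-np.sin(pit)])
    x=np.array(xref,float);x-=d*(x@d);x/=np.linalg.norm(x)
    return np.stack([x,np.cross(d,x),d],1)
E
python3 - <<'E'
from ik import *
for phi0,phi1,psi in ((.05,.35,.85),(.05,.35,.75),(.1,.35,.95)):
  for a in (1.1,.95,.8,.6,.4,.2,0):
    ph=phi1+(phi0-phi1)*min(a/.95,1)
    pos,M=tcp_for(a,psi,ph);q,e,er,m=ik(pos,M);w=pos-.29*M[:,2]
    print(psi,a,round(float(e),1),round(float(m),2),np.round(q,2),np.round(pos,3),"d",np.round(M[:,2],2),"J5",np.round(w,2))
print("push")
for tip in ((.39,.145,.245),(.42,.15,.25),(.46,.16,.275)):
 for pit in (.8,1.0,1.2,1.4):
  for h in (-.5,0,.5):
    M=Rd(h,pit,(0,1,.3));pos=np.array(tip)-.025*M[:,2];q,e,er,m=ik(pos,M)
    if e<1: print(tip,pit,h,round(float(m),2),np.round(q,2))
E
```

```text
0.85 1.1 0.0 0.2 [-0.66 -0.79 -0.68  1.28  0.72 -0.38] [ 0.436 -0.011  0.27 ] d [ 0.64  0.34 -0.69] J5 [ 0.25 -0.11  0.47]
0.85 0.95 0.0 0.35 [-0.79 -0.64 -0.65  1.36  0.86 -0.52] [ 0.438 -0.036  0.253] d [ 0.63  0.44 -0.64] J5 [ 0.26 -0.16  0.44]
0.85 0.8 0.0 0.49 [-0.87 -0.5  -0.63  1.4   0.92 -0.58] [ 0.439 -0.056  0.233] d [ 0.62  0.5  -0.6 ] J5 [ 0.26 -0.2   0.41]
0.85 0.6 0.0 0.49 [-0.94 -0.31 -0.59  1.46  0.98 -0.66] [ 0.44  -0.079  0.203] d [ 0.61  0.57 -0.55] J5 [ 0.26 -0.24  0.36]
0.85 0.4 0.0 0.45 [-0.98 -0.11 -0.55  1.51  1.02 -0.73] [ 0.441 -0.096  0.169] d [ 0.6   0.63 -0.49] J5 [ 0.27 -0.28  0.31]
0.85 0.2 0.0 0.43 [-1.01  0.09 -0.5   1.56  1.04 -0.8 ] [ 0.442 -0.106  0.133] d [ 0.59  0.69 -0.42] J5 [ 0.27 -0.31  0.25]
0.85 0 0.0 0.41 [-1.02  0.3  -0.44  1.62  1.06 -0.85] [ 0.442 -0.109  0.095] d [ 0.57  0.75 -0.34] J5 [ 0.28 -0.33  0.19]
0.75 1.1 0.0 0.07 [-0.69 -0.92 -0.78  1.21  0.77 -0.33] [ 0.435 -0.011  0.268] d [ 0.71  0.32 -0.63] J5 [ 0.23 -0.1   0.45]
0.75 0.95 0.0 0.23 [-0.83 -0.76 -0.76  1.28  0.92 -0.45] [ 0.436 -0.035  0.251] d [ 0.7   0.41 -0.58] J5 [ 0.2
[... 3130 characters left out ...]
6, 0.16, 0.275) 0.8 0.5 0.11 [-0.05 -0.88 -0.69  1.07  0.37  0.15]
(0.46, 0.16, 0.275) 1.0 -0.5 0.59 [ 0.49 -0.4  -0.31  1.32 -0.47  0.64]
(0.46, 0.16, 0.275) 1.0 0 0.36 [ 0.3  -0.63 -0.48  1.18 -0.16  0.42]
(0.46, 0.16, 0.275) 1.0 0.5 0.33 [ 0.04 -0.66 -0.49  1.22  0.24  0.17]
(0.46, 0.16, 0.275) 1.2 -0.5 0.7 [ 0.38 -0.29 -0.17  1.45 -0.28  0.48]
(0.46, 0.16, 0.275) 1.2 0 0.57 [ 0.26 -0.42 -0.28  1.36 -0.09  0.35]
(0.46, 0.16, 0.275) 1.2 0.5 0.55 [ 0.11 -0.44 -0.28  1.38  0.14  0.19]
(0.46, 0.16, 0.275) 1.4 -0.5 0.7 [ 0.27 -0.16 -0.02  1.59 -0.12  0.32]
(0.46, 0.16, 0.275) 1.4 0 0.74 [ 0.22 -0.22 -0.07  1.55 -0.04  0.27]
(0.46, 0.16, 0.275) 1.4 0.5 0.74 [ 0.16 -0.22 -0.08  1.55  0.06  0.2 ]
```

```bash
cat >> ik.py <<'E'
from scipy.linalg import logm,expm
def T(pos,M):
    A=np.eye(4);A[:3,:3]=M;A[:3,3]=pos;return A
def cur():
    s=get_state();return T(s["tcp_pos"],R.from_quat(np.roll(s["ee_rot"],-1)).as_matrix())
def rows(A,B,N):
    S=expm(np.real(logm(np.linalg.inv(A)@B))/N)
    w=R.from_matrix(S[:3,:3]).as_rotvec();t=S[:3,3]*1000
    print("N",N,"row",np.round(w,3).tolist(),np.round(t,1).tolist(),"deg/row",round(np.degrees(np.linalg.norm(w)),2),"mm",round(np.linalg.norm(t),1))
    P=A.copy();m=[];q=None
    for i in range(N):
        P=P@S;q,e,er,mm=ik(P[:3,3],P[:3,:3],q);m.append((round(float(e),1),round(float(mm),2)))
    print(" ik err/margin",m)
E
python3 - <<'E'
from ik import *
M=Rd(.05,1.2,(0,1,.1));Ps=T(np.array([.388,.155,.237])-.025*M[:,2],M)
print(np.round(Ps,3).tolist());rows(cur(),Ps,5)
for a in (1.735,1.42,1.4):
    f=lid(p,a,(-.135,.11,.012));print(a,np.round(f,4))
for a in (1.05,.95,.85): 
    ph=.35-.3*min(a/.95,1);pos,Mc=tcp_for(a,.85,ph)
    print(a,"rot deg",np.degrees(np.linalg.norm(R.from_matrix(M.T@Mc).as_rotvec())))
E
```

```text
[[0.027, 0.932, 0.362, 0.379], [0.999, -0.036, 0.018, 0.155], [0.03, 0.361, -0.932, 0.26], [0.0, 0.0, 0.0, 1.0]]
N 5 row [0.078, -0.008, -0.07] [-5.1, 7.9, 5.1] deg/row 6.03 mm 10.7
 ik err/margin [(0.0, 0.04), (0.0, 0.1), (0.0, 0.17), (0.0, 0.26), (0.0, 0.36)]
1.735 [0.3839 0.1204 0.2312]
1.42 [0.3869 0.0782 0.2353]
1.4 [0.3871 0.0755 0.2351]
1.05 rot deg 31.774984878789187
0.95 rot deg 36.353360088509746
0.85 rot deg 39.736384803472006
```

```bash
python3 -m inch '[[0.078,-0.008,-0.07,-5,8,5,0],[0.078,-0.008,-0.07,-5,8,5,0],[0.078,-0.008,-0.07,-5,8,5,0],[0.078,-0.008,-0.07,-5,8,5,0],[0.078,-0.008,-0.07,-5,8,5,0],[0,0,0,0,0,0,0]]' ; python3 log.py; python3 kin.py|head -3; python3 - <<'E'
from ik import *
for n in("side","top","wrist"):
    i=get_image(n);cv2.imwrite(f"pics/{n}1.png",i["color"][:,:,::-1])
M=Rd(.05,1.2,(0,1,.1));rows(cur(),T(np.array([.388,.155,.237])-.025*M[:,2],M),2)
A=cur();print("tip",A[:3,3]+.025*A[:3,2])
a=cv2.imread("pics/top1.png")[150:310,220:450];cv2.imwrite("pics/tc1.png",cv2.resize(a,None,fx=3.4,fy=3.4,interpolation=cv2.INTER_CUBIC))
E
```

```text
time: 2.45
tcp_pos: [0.3809, 0.1558, 0.2648]
ee_rot: [0.122, 0.707, 0.682, 0.142]
force: [0.5, -0.2, -0.5]
opening: -0.0
t 2.45 q [ 0.283 -0.632 -0.47   1.365 -0.082  0.303] p [0.3809 0.1558 0.2648] F [ 0.5 -0.2 -0.5] op -0.0
[[0.028, 0.93, 0.367], [0.999, -0.039, 0.021], [0.034, 0.366, -0.93]]
[ 1.000e-04  2.247e-01  3.882e-01 -0.000e+00  5.043e-01 -4.460e-02
  1.142e-01  2.903e-01  6.690e-02  1.000e-04] [[0.0, 0.0, -0.0], [-0.0, -0.0, 0.0], [-0.0, -0.0, 0.0], [-0.0, 0.0, -0.0], [-0.0, -0.0, 0.0], [0.0, -0.0, -0.0]]
roll 0.128 q6 1.443 [-0.  0.  0.]
N 2 row [0.004, -0.003, -0.0] [-1.3, -0.6, 2.2] deg/row 0.27 mm 2.6
 ik err/margin [(0.0, 0.35), (0.0, 0.36)]
tip [0.38772584 0.15751747 0.24161475]
```

View pics/wrist1.png

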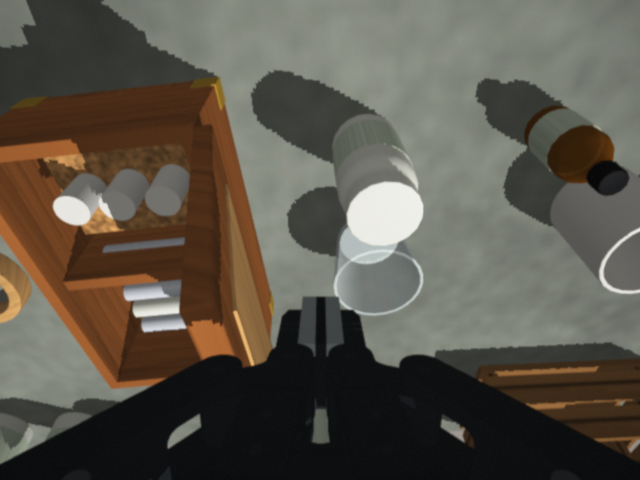

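View pics/side1.png

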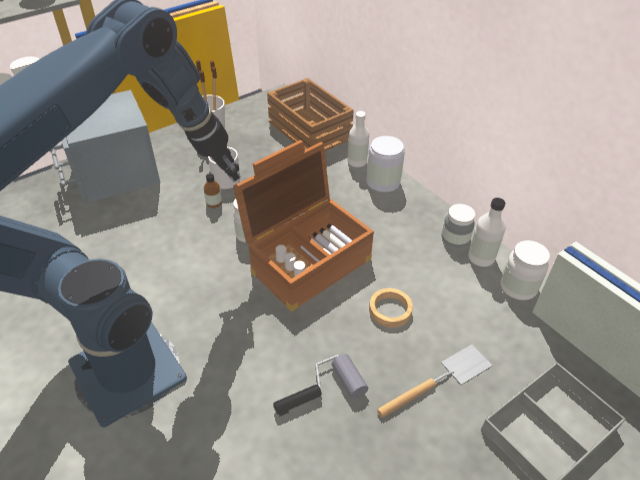

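View pics/top1.png

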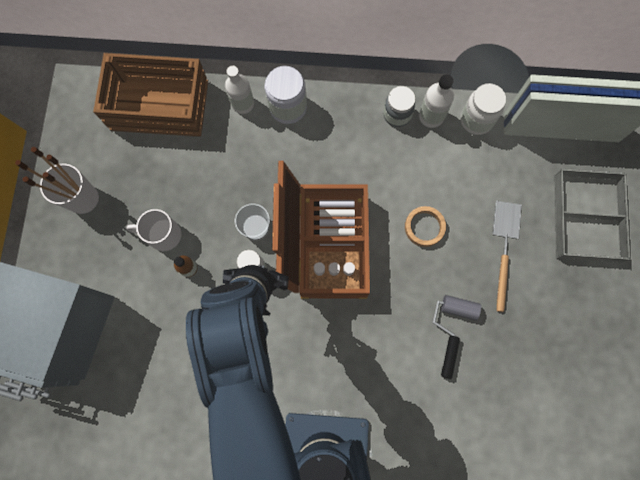

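```bash
python3 -m inch '[[0,0,0,-6,0,1,0],[0,0,0,-6,0,1,0],[0,0,0,-5,0,1,0],[0,0,0,-4,0,1,0],[0,0,0,-3,0,0,0],[0,0,0,-3,0,0,0],[0,0,0,-3,0,0,0]]' ; python3 log.py; python3 - <<'E'
from ik import *
A=cur();print("tip",A[:3,3]+.025*A[:3,2])
E
```

```text
time: 3.3
tcp_pos: [0.3801, 0.1269, 0.2609]
ee_rot: [0.123, 0.705, 0.683, 0.144]
force: [-0.3, 1.9, 1.2]
opening: 0.0
t 3.3 q [ 0.188 -0.68  -0.505  1.369 -0.046  0.211] p [0.3801 0.1269 0.2609] F [-0.3  1.9  1.2] op 0.0
[[0.025, 0.929, 0.37], [0.999, -0.036, 0.024], [0.036, 0.369, -0.929]]
tip [0.3893107  0.12751662 0.23770471]
```

```bash
python3 -m inch '[[0,0,0,-3.5,0,0,0],[0,0,0,-3.5,0,0,0],[0,0,0,-3.5,0,0,0],[0,0,0,-3.5,0,0,0],[0,0,0,-3,0,0,0],[0,0,0,-3,0,0,0],[0,0,0,-3,0,0,0],[0,0,0,-2,0,0,0]]' ; cat > ang.py <<'E'
import sys
from ik import *
n=sys.argv[1];A=cur();print("tip",np.round(A[:3,3]+.025*A[:3,2],4),"t",get_state()["time"],"F",np.round(get_state()["force"],1))
i=get_image("top");s=get_image("side")
f=3.4;o=(220,150)
c=cv2.resize(i["color"][150:320,220:450,::-1],None,fx=f,fy=f,interpolation=cv2.INTER_CUBIC)
for a,col in ((float(x),c3) for x,c3 in zip(sys.argv[2:],((0,255,0),(255,255,0),(255,0,255)))):
    u=proj(i,lid(p,a,[(-.19,-.07,0),(-.19,.07,0)]));v=proj(i,lid(p,a,[(-.16,.07,0),(-.16,.13,0)]))
    for w in (u,v):
        w=((w+.5-o)*f).astype(int);cv2.line(c,tuple(map(int,w[0])),tuple(map(int,w[1])),col,1)
cv2.imwrite(f"pics/a{n}.png",c)
cv2.imwrite(f"pics/s{n}.png",s["color"][:,:,::-1])
E
python3 ang.py 1 1.42 1.47 1.52
```

```text
time: 4.1
tcp_pos: [0.3791, 0.1016, 0.2594]
ee_rot: [0.122, 0.705, 0.683, 0.143]
force: [0.8, 1.4, 0.6]
opening: -0.0001
tip [0.3883 0.1022 0.2361] t 4.1 F [0.8 1.4 0.6]
```

View pics/a1.png

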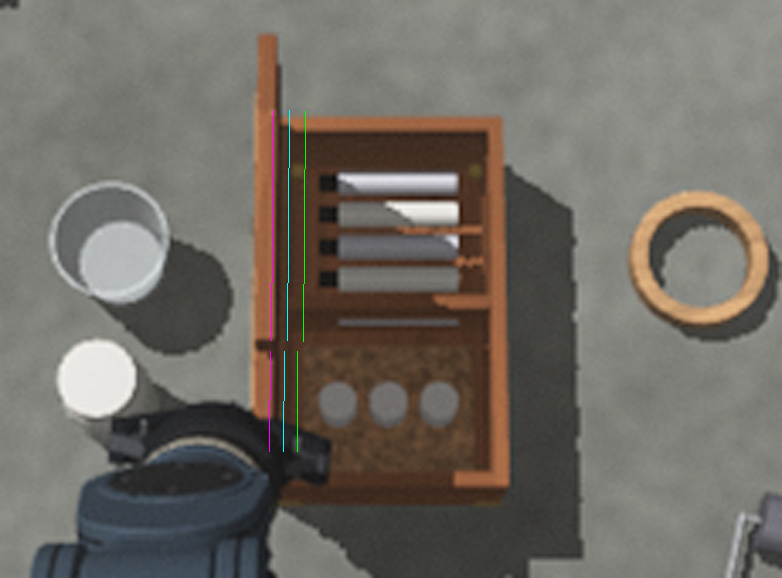

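```bash
cat > plan.py <<'E'
from ik import *
A=cur()
def pose(a,gap=0.,psi=.85,r=.178,yy=.045):
    ph=.35-.3*min(a/.95,1);pos,M=tcp_for(a,psi,ph,r=r,yy=yy,gap=gap);return T(pos,M)
def sh(P,v): Q=P.copy();Q[:3,3]+=P[:3,:3]@np.array(v);return Q
# gripper sample points in the tool frame: finger tip box, flare, body
def box(x,y,z0,z1,n=6):
    return np.array([(i,j,k) for i in (-x,-x/2,0,x/2,x) for j in (-y,0,y) for k in np.linspace(z0,z1,n)])
G=np.vstack([box(.0145,.011,-.015,.025),box(.04,.012,-.05,-.015),box(.0425,.0425,-.15,-.05,8)])
def clear(P,a):
    W=(P@np.c_[G,np.ones(len(G))].T).T[:,:3]
    L=(W-lid(p,a,(0,0,0)))@Rl(a)   # lid frame
    def d(L,lo,hi): return np.linalg.norm(np.maximum(np.maximum(lo-L,L-hi),0),axis=1).min()
    dl=min(d(L,np.array([-.16,-.13,0]),np.array([0,.13,.012])),d(L,np.array([-.19,-.07,0]),np.array([-.16,.07,.012])))
    C=(W-case(p,(0,0,0)))@np.stack([case(p,v)-case(p,(0,0,0)) for v in np.eye(3)],1)
    dc=d(C,np.array([-.08,-.13,0]),np.array([.08,.13,.1]))
    return round(dl*1000),round(dc*1000),round(W[:,2].min()*1000)
E
cat > p1.py <<'E'
from plan import *
P0=sh(A,(-.012,0,0));P1=sh(P0,(.012,0,0));P2=sh(P1,(0,0,-.05))
C=pose(.9);PC=pose(.9,gap=.035)
P3=T(PC[:3,3],PC[:3,:3]);tip=np.array([.375,-.06,.29]);
Mh=R.from_matrix(P2[:3,:3])*R.from_rotvec(R.from_matrix(P2[:3,:3].T@C[:3,:3]).as_rotvec()*.6)
P3=T(tip-.025*Mh.as_matrix()[:,2],Mh.as_matrix())
for n,(X,Y,N) in dict(over=(P2,P3,5),down=(P3,PC,4),inn=(PC,C,2)).items():
    print(n);rows(X,Y,N)
    S=expm(np.real(logm(np.linalg.inv(X)@Y))/N);Q=X.copy()
    for i in range(N): Q=Q@S;print("   tip",np.round(Q[:3,3]+.025*Q[:3,2],3),[ (aa,)+clear(Q,aa) for aa in (1.42,1.3,1.15,1.0)])
E
python3 p1.py
```

```text
over
N 5 row [-0.035, 0.063, 0.032] [-33.1, 4.0, -5.5] deg/row 4.52 mm 33.8
 ik err/margin [(0.0, 0.2), (0.0, 0.16), (0.0, 0.17), (0.0, 0.22), (0.0, 0.3)]
   tip [0.371 0.069 0.288] [(1.42, 25, 183, 282), (1.3, 26, 183, 282), (1.15, 41, 183, 282), (1.0, 63, 183, 282)]
   tip [0.373 0.037 0.292] [(1.42, 33, 185, 285), (1.3, 33, 185, 285), (1.15, 36, 185, 285), (1.0, 47, 185, 285)]
   tip [0.374 0.005 0.294] [(1.42, 53, 185, 285), (1.3, 44, 185, 285), (1.15, 43, 185, 285), (1.0, 48, 185, 285)]
   tip [ 0.374 -0.028  0.293] [(1.42, 81, 184, 283), (1.3, 67, 184, 283), (1.15, 57, 184, 283), (1.0, 56, 184, 283)]
   tip [ 0.375 -0.06   0.29 ] [(1.42, 110, 180, 279), (1.3, 94, 180, 279), (1.15, 78, 180, 279), (1.0, 71, 180, 279)]
down
N 4 row [-0.029, 0.053, 0.026] [-9.9, 6.7, 27.3] deg/row 3.76 mm 29.8
 ik err/margin [(0.0, 0.34), (0.0, 0.38), (0.0, 0.43), (0.0, 0.49)]
   tip [ 0.396 -0.061  0.269] [(1.42, 108, 157, 257), (1.3, 90, 157, 257), (1.15, 69, 157, 257), (1.0, 52, 157, 257)]
   tip [ 0.417 -0.061  0.248] [(1.42, 105, 136, 236), (1.3, 89, 136, 236), (1.15, 65, 136, 236), (1.0, 40, 136, 236)]
   tip [ 0.439 -0.06   0.228] [(1.42, 104, 115, 215), (1.3, 83, 115, 215), (1.15, 58, 115, 215), (1.0, 40, 115, 215)]
   tip [ 0.461 -0.058  0.209] [(1.42, 105, 95, 195), (1.3, 84, 95, 195), (1.15, 57, 95, 195), (1.0, 29, 95, 195)]
inn
N 2 row [-0.0, 0.0, -0.0] [17.5, 0.0, -1.2] deg/row 0.0 mm 17.5
 ik err/margin [(0.0, 0.44), (0.0, 0.4)]
   tip [ 0.46  -0.045  0.22 ] [(1.42, 90, 106, 206), (1.3, 68, 106, 206), (1.15, 40, 106, 206), (1.0, 16, 106, 206)]
   tip [ 0.459 -0.031  0.231] [(1.42, 75, 117, 217), (1.3, 53, 117, 217), (1.15, 26, 117, 217), (1.0, 14, 117, 217)]
```

```bash
python3 -m inch '[[0,0,0,-3,0,0,0],[0,0,0,-3,0,0,0],[0,0,0,-3,0,0,0],[0,0,0,-2,0,0,0]]' ;python3 ang.py 2 1.4 1.44 1.48
```

```text
time: 4.6
tcp_pos: [0.3789, 0.0907, 0.2591]
ee_rot: [0.122, 0.705, 0.683, 0.143]
force: [0.8, 0.7, 0.2]
opening: 0.0001
tip [0.3881 0.0913 0.2359] t 4.6 F [0.8 0.7 0.2]
```

View pics/a2.png

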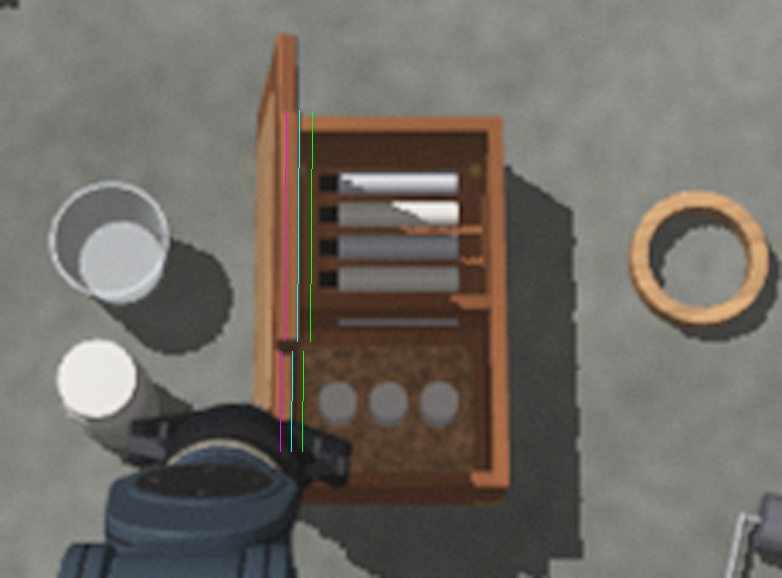

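```bash
python3 -m inch '[[0,0,0,-3,0,0,0],[0,0,0,12,0,0,0],[0,0,0,2,0,-25,0],[0,0,0,0,0,-25,0]]' ;python3 ang.py 3 1.36 1.4 1.44
```

```text
time: 5.1
tcp_pos: [0.3599, 0.1009, 0.3053]
ee_rot: [0.121, 0.705, 0.684, 0.142]
force: [-0.2, 0.2, 0.6]
opening: 0.0004
tip [0.369  0.1015 0.282 ] t 5.1 F [-0.2  0.2  0.6]
```

View pics/a3.png

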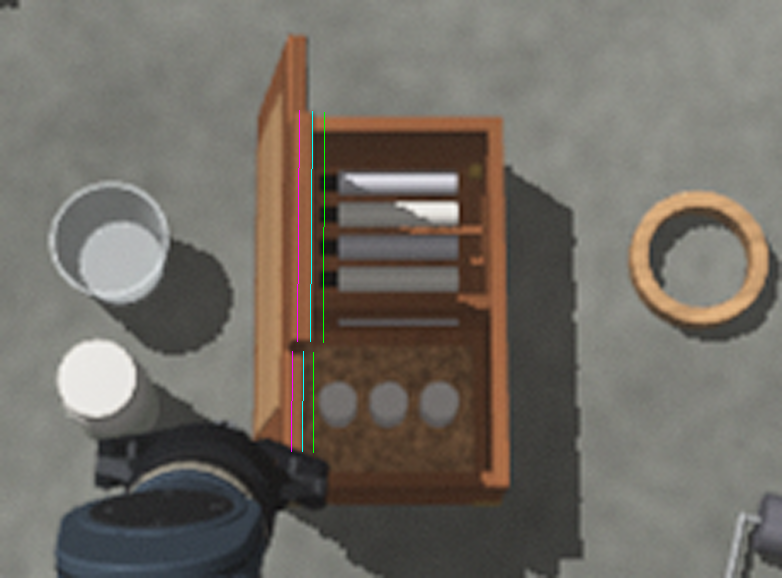

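```bash
python3 -m inch '[[-0.035,0.063,0.032,-33,4,-5.5,0],[-0.035,0.063,0.032,-33,4,-5.5,0],[-0.035,0.063,0.032,-33,4,-5.5,0],[-0.035,0.063,0.032,-33,4,-5.5,0],[-0.035,0.063,0.032,-33,4,-5.5,0],[-0.03,0.053,0.026,-10,6.7,27,0],[-0.03,0.053,0.026,-10,6.7,27,0],[-0.03,0.053,0.026,-10,6.7,27,0],[-0.03,0.053,0.026,-10,6.7,27,0]]' ;python3 ang.py 4 1.3 1.2 1.1; python3 - <<'E'
from plan import *
C=pose(.9);rows(A,C,3);C=pose(.95);rows(A,C,3);print(np.round(A,3).tolist())
E
```

```text
time: 6.1
tcp_pos: [0.4439, -0.0611, 0.2232]
ee_rot: [0.024, 0.705, 0.571, 0.421]
force: [-0.5, -0.7, -0.2]
opening: -0.0001
tip [ 0.4594 -0.05    0.2071] t 6.1 F [-0.5 -0.7 -0.2]
N 3 row [-0.005, 0.006, 0.0] [9.9, 3.1, -3.1] deg/row 0.48 mm 10.9
 ik err/margin [(0.0, 0.44), (0.0, 0.42), (0.0, 0.4)]
N 3 row [-0.006, -0.001, -0.011] [13.0, 3.4, -3.5] deg/row 0.71 mm 13.9
 ik err/margin [(0.0, 0.42), (0.0, 0.39), (0.0, 0.36)]
[[-0.003, 0.789, 0.615, 0.442], [0.822, -0.348, 0.451, -0.059], [0.569, 0.507, -0.647, 0.219], [0.0, 0.0, 0.0, 1.0]]
```

View pics/a4.png

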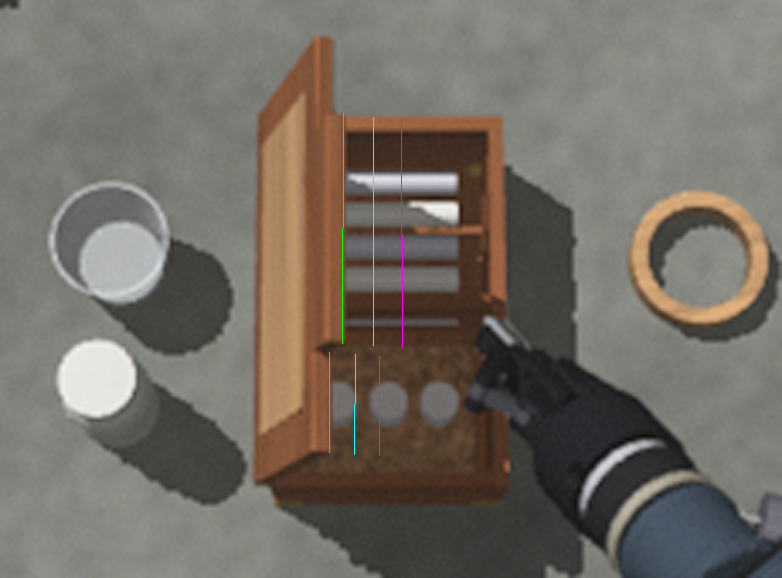

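View pics/s4.png

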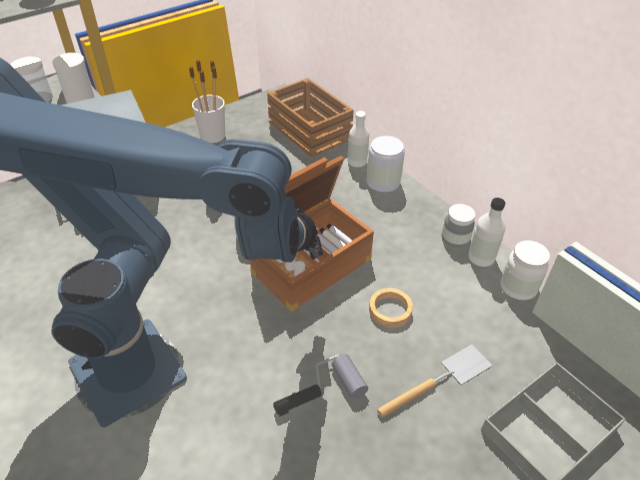

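```bash
python3 -m inch '[[-0.006,-0.001,-0.011,13,3.4,-3.5,0],[-0.006,-0.001,-0.011,13,3.4,-3.5,0],[-0.006,-0.001,-0.011,13,3.4,-3.5,0],[0,0,0,0,0,0,0],[0,0,0,0,0,0,0],[0,0,0,0,0,0,0],[0,0,0,0,0,0,0]]' ;python3 ang.py 5 1.2 1.1 1.0; python3 - <<'E'
from plan import *
rows(A,pose(.95),1)
for a in (1.1,1.0,.95):print(clear(A,a))
E
```

```text
time: 6.9
tcp_pos: [0.4442, -0.0358, 0.2584]
ee_rot: [0.038, 0.695, 0.58, 0.424]
force: [0.3, -1.0, 0.2]
opening: -0.0002
tip [ 0.46   -0.0249  0.2425] t 6.9 F [ 0.3 -1.   0.2]
N 1 row [0.005, 0.002, 0.008] [-2.4, -4.1, 3.2] deg/row 0.55 mm 5.7
 ik err/margin [(0.0, 0.36)]
(18, 129, 229)
(6, 129, 229)
(0, 129, 229)
```

View pics/a5.png

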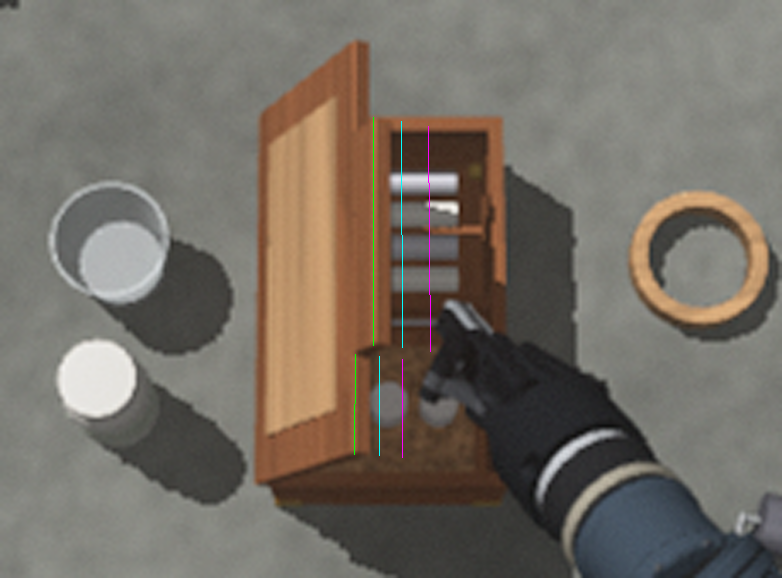

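```bash
python3 -m inch '[[0,0,0,0,0,0,0],[0,0,0,0,0,0,0],[0,0,0,0,0,0,0],[0,0,0,0,0,0,0],[0,0,0,0,0,0,0]]' ;python3 ang.py 6 1.05 1.0 .95; python3 - <<'E'
from plan import *
rows(A,pose(.7),10)
for a,b,n in ((.7,.45,12),(.45,.2,15),(.2,.05,15),(.05,-.03,15)): print(a,b);rows(pose(a),pose(b),n)
E
```

```text
time: 7.5
tcp_pos: [0.4443, -0.0359, 0.2588]
ee_rot: [0.039, 0.695, 0.58, 0.424]
force: [-0.3, -0.8, 0.0]
opening: -0.0001
tip [ 0.4602 -0.025   0.2428] t 7.5 F [-0.3 -0.8  0. ]
N 10 row [0.002, 0.011, 0.017] [-5.0, -0.7, 0.9] deg/row 1.19 mm 5.1
 ik err/margin [(0.0, 0.38), (0.0, 0.4), (0.0, 0.42), (0.0, 0.45), (0.0, 0.47), (0.0, 0.49), (0.0, 0.52), (0.0, 0.53), (0.0, 0.52), (0.0, 0.52)]
0.7 0.45
N 12 row [0.002, 0.009, 0.014] [-3.9, -0.2, 0.8] deg/row 0.94 mm 4.0
 ik err/margin [(0.0, 0.51), (0.0, 0.51), (0.0, 0.5), (0.0, 0.49), (0.0, 0.49), (0.0, 0.48), (0.0, 0.48), (0.0, 0.48), (0.0, 0.47), (0.0, 0.47), (0.0, 0.46), (0.0, 0.46)]
0.45 0.2
N 15 row [0.003, 0.007, 0.011] [-3.1, -0.1, 0.8] deg/row 0.75 mm 3.2
 ik err/margin [(0.0, 0.46), (0.0, 0.45), (0.0, 0.45), (0.0, 0.45), (0.0, 0.44), (0.0, 0.44), (0.0, 0.44), (0.0, 0.44), (0.0, 0.43), (0.0, 0.43), (0.0, 0.43), (0.0, 0.43), (0.0, 0.43), (0.0, 0.42), (0.0, 0.42)]
0.2 0.05
N 15 row [0.002, 0.004, 0.006] [-1.8, -0.0, 0.6] deg/row 0.45 mm 1.9
 ik err/margin [(0.0, 0.42), (0.0, 0.42), (0.0, 0.42), (0.0, 0.42), (0.0, 0.41), (0.0, 0.41), (0.0, 0.41), (0.0, 0.41), (0.0, 0.41), (0.0, 0.41), (0.0, 0.41), (0.0, 0.41), (0.0, 0.41), (0.0, 0.41), (0.0, 0.4)]
0.05 -0.03
N 15 row [0.001, 0.002, 0.003] [-1.0, -0.0, 0.4] deg/row 0.24 mm 1.0
 ik err/margin [(0.0, 0.4), (0.0, 0.4), (0.0, 0.4), (0.0, 0.4), (0.0, 0.4), (0.0, 0.4), (0.0, 0.4), (0.0, 0.4), (0.0, 0.4), (0.0, 0.4), (0.0, 0.4), (0.0, 0.4), (0.0, 0.4), (0.0, 0.4), (0.0, 0.4)]
```

View pics/a6.png

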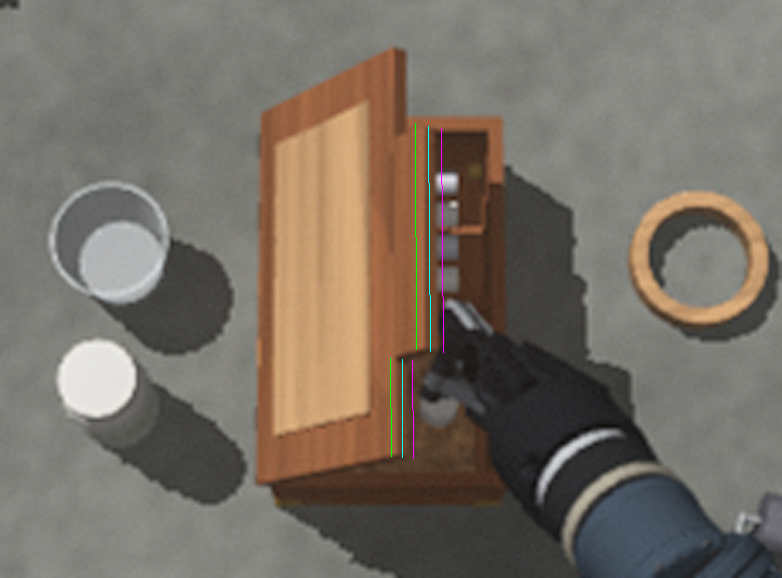

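```bash
python3 -m inch '[[0,0,0,0,0,0,0],[0,0,0,0,0,0,0],[0,0,0,0,0,0,0]]' ;python3 ang.py 7 1.0 .95 .9; 
```

```text
time: 7.9
tcp_pos: [0.4443, -0.0359, 0.2588]
ee_rot: [0.039, 0.695, 0.58, 0.424]
force: [0.3, -0.3, -1.0]
opening: 0.0001
tip [ 0.4602 -0.0249  0.2429] t 7.9 F [ 0.3 -0.3 -1. ]
```

View pics/a7.png

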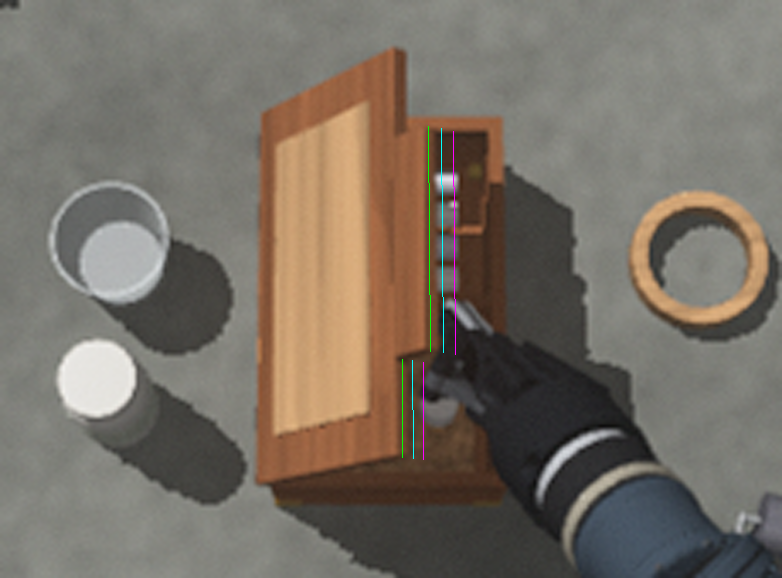

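```bash
python3 -m inch '[[0.001,0.006,0.009,-2.6,-0.4,0.5,0],[0.001,0.006,0.009,-2.6,-0.4,0.5,0],[0.001,0.006,0.009,-2.6,-0.4,0.5,0],[0.001,0.006,0.009,-2.6,-0.4,0.5,0],[0.001,0.006,0.009,-2.6,-0.4,0.5,0],[0.001,0.006,0.009,-2.6,-0.4,0.5,0],[0.001,0.006,0.009,-2.6,-0.4,0.5,0],[0.001,0.006,0.009,-2.6,-0.4,0.5,0],[0.001,0.006,0.009,-2.6,-0.4,0.5,0],[0.001,0.006,0.009,-2.6,-0.4,0.5,0],[0.001,0.006,0.009,-2.6,-0.4,0.5,0],[0.001,0.006,0.009,-2.6,-0.4,0.5,0],[0.001,0.006,0.009,-2.6,-0.4,0.5,0],[0.001,0.006,0.009,-2.6,-0.4,0.5,0],[0.001,0.006,0.009,-2.6,-0.4,0.5,0],[0.001,0.006,0.009,-2.6,-0.4,0.5,0]]' ;python3 ang.py 8 .8 .75 .7;python3 - <<'E'
from plan import *
rows(A,pose(.7),1);rows(A,pose(.4),18)
L=np.array([lid(p,0,(0,0,0))]);
for a in (.8,.75,.7):print(clear(A,a))
E
```

```text
time: 9.6
tcp_pos: [0.4447, -0.0627, 0.2254]
ee_rot: [-0.026, 0.714, 0.533, 0.454]
force: [0.3, -1.8, 0.1]
opening: 0.0001
tip [ 0.4602 -0.0497  0.2107] t 9.6 F [ 0.3 -1.8  0.1]
N 1 row [0.003, 0.015, 0.028] [-8.0, -0.1, 0.8] deg/row 1.84 mm 8.0
 ik err/margin [(0.0, 0.52)]
N 18 row [0.002, 0.008, 0.012] [-3.5, -0.1, 0.7] deg/row 0.86 mm 3.6
 ik err/margin [(0.0, 0.52), (0.0, 0.52), (0.0, 0.51), (0.0, 0.51), (0.0, 0.5), (0.0, 0.5), (0.0, 0.49), (0.0, 0.49), (0.0, 0.48), (0.0, 0.48), (0.0, 0.48), (0.0, 0.47), (0.0, 0.47), (0.0, 0.46), (0.0, 0.46), (0.0, 0.46), (0.0, 0.45), (0.0, 0.45)]
(8, 96, 196)
(0, 96, 196)
(0, 96, 196)
```

View pics/a8.png

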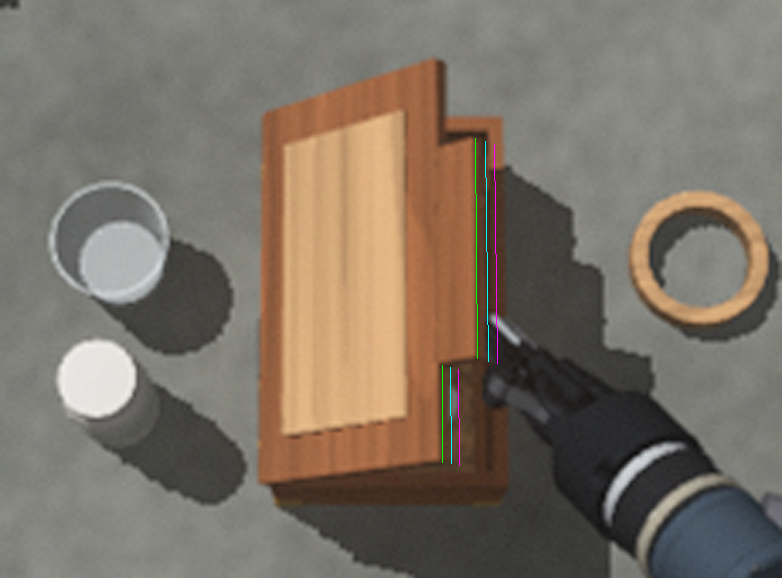

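```bash
cat > ov.py <<'E'
import sys
from plan import *
out=[]
i=get_image("top");c=cv2.resize(i["color"][220:320,320:430,::-1],None,fx=7,fy=6,interpolation=cv2.INTER_CUBIC)
def dr(P,col):
    w=((proj(i,P)+.5-(320,220))*(7,6)).astype(int);cv2.polylines(c,[w.reshape(-1,1,2)],True,col,1)
def loop(z,x): return (A@np.array([(x,-.011,z,1),(x,.011,z,1),(-x,.011,z,1),(-x,-.011,z,1)]).T).T[:,:3]
dr(loop(.025,.0145),(0,255,0));dr(loop(-.01,.0145),(255,255,0))
dr((A@np.array([(.0145,-.011,.025,1),(.0145,.011,.025,1),(.0145,.011,-.015,1),(.0145,-.011,-.015,1)]).T).T[:,:3],(255,0,255))
cv2.imwrite(f"pics/o{sys.argv[1]}.png",c)
E
python3 ov.py 1
```

```text
(no output)
```

View pics/o1.png

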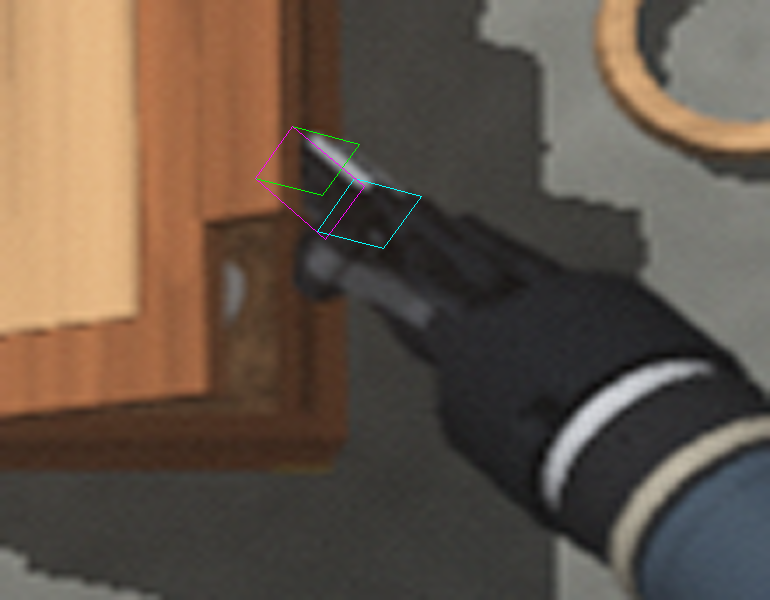

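```bash
python3 - <<'E'
import cv2
from h import *
i=get_image("wrist");cv2.imwrite("pics/w8.png",i["color"][:,:,::-1])
E
```

```text
(no output)
```

View pics/w8.png

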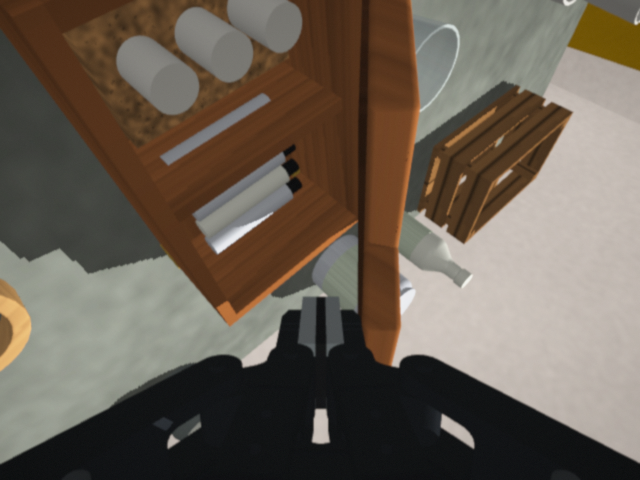

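```bash
python3 - <<'E'
from plan import *
for a in (.80,.81):
  Ml=Rl(a);o=lid(p,a,(0,0,0))
  for nm,x in (("back",.0145),("kn",.025)):
    for s in (0,.01,.02,.03,.04):
      for y in (-.011,.011):
        w=(A@np.array([x,y,.025-s,1]))[:3];print(a,nm,s,y,np.round(Ml.T@(w-o),4))
E
```

```text
0.8 back 0 -0.011 [-0.17    0.0533 -0.0094]
0.8 back 0 0.011 [-0.1845  0.0367 -0.0102]
0.8 back 0.01 -0.011 [-0.1775  0.0598 -0.0087]
0.8 back 0.01 0.011 [-0.192   0.0433 -0.0095]
0.8 back 0.02 -0.011 [-0.185   0.0664 -0.008 ]
0.8 back 0.02 0.011 [-0.1995  0.0498 -0.0088]
0.8 back 0.03 -0.011 [-0.1926  0.0729 -0.0073]
0.8 back 0.03 0.011 [-0.207   0.0564 -0.0081]
0.8 back 0.04 -0.011 [-0.2001  0.0795 -0.0066]
0.8 back 0.04 0.011 [-0.2146  0.0629 -0.0074]
0.8 kn 0 -0.011 [-0.1697  0.0525  0.0011]
0.8 kn 0 0.011 [-0.1842  0.036   0.0003]
0.8 kn 0.01 -0.011 [-0.1772  0.0591  0.0018]
0.8 kn 0.01 0.011 [-0.1917  0.0425  0.001 ]
0.8 kn 0.02 -0.011 [-0.1847  0.0656  0.0025]
0.8 kn 0.02 0.011 [-0.1992  0.0491  0.0017]
0.8 kn 0.03 -0.011 [-0.1923  0.0722  0.0032]
0.8 kn 0.03 0.011 [-0.2068  0.0556  0.0024]
0.8 kn 0.04 -0.011 [-0.1998  0.0787  0.0039]
0.8 kn 0.04 0.011 [-0.2143  0.0622  0.003 ]
0.81 back 0 -0.011 [-0.1699  0.0533 -0.0111]
0.81 back 0 0.011 [-0.1844  0.0367 -0.012 ]
0.81 back 0.01 -0.011 [-0.1774  0.0598 -0.0104]
0.81 back 0.01 0.011 [-0.1919  0.0433 -0.0114]
0.81 back 0.02 -0.011 [-0.1849  0.0664 -0.0098]
0.81 back 0.02 0.011 [-0.1994  0.0498 -0.0108]
0.81 back 0.03 -0.011 [-0.1925  0.0729 -0.0092]
0.81 back 0.03 0.011 [-0.207   0.0564 -0.0102]
0.81 back 0.04 -0.011 [-0.2     0.0795 -0.0086]
0.81 back 0.04 0.011 [-0.2145  0.0629 -0.0096]
0.81 kn 0 -0.011 [-0.1697  0.0525 -0.0006]
0.81 kn 0 0.011 [-0.1842  0.036  -0.0015]
0.81 kn 0.01 -0.011 [-0.1772  0.0591  0.    ]
0.81 kn 0.01 0.011 [-0.1917  0.0425 -0.0009]
0.81 kn 0.02 -0.011 [-0.1848  0.0656  0.0006]
0.81 kn 0.02 0.011 [-0.1992  0.0491 -0.0003]
0.81 kn 0.03 -0.011 [-0.1923  0.0722  0.0012]
0.81 kn 0.03 0.011 [-0.2068  0.0556  0.0003]
0.81 kn 0.04 -0.011 [-0.1998  0.0787  0.0019]
0.81 kn 0.04 0.011 [-0.2143  0.0622  0.0009]
```

```bash
python3 - <<'E'
import cv2
a=cv2.imread("pics/w8.png")[260:440,200:480];cv2.imwrite("pics/w8c.png",cv2.resize(a,None,fx=2.8,fy=2.8,interpolation=cv2.INTER_CUBIC)+0)
import numpy as np
b=cv2.imread("pics/w8c.png");b=(255*(b/255.)**.5).astype('uint8');cv2.imwrite("pics/w8c.png",b)
E
```

```text
(no output)
```

View pics/w8c.png

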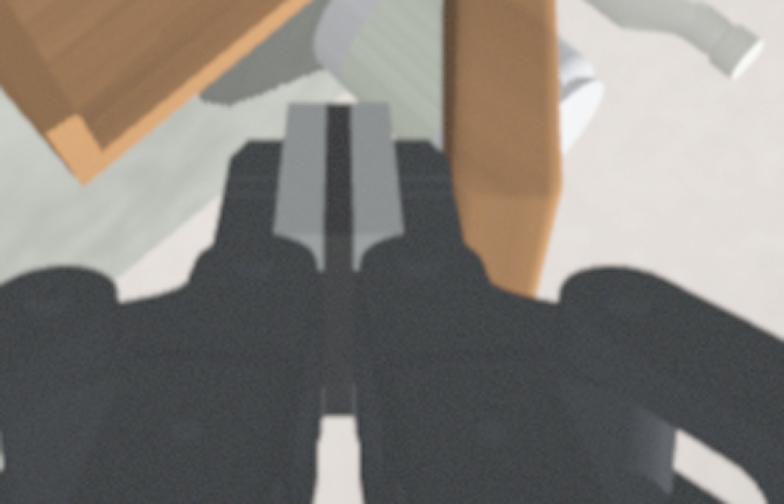

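```bash
sed -i 's/gap=gap);return/gap=gap,back=.0235);return/' plan.py; python3 - <<'E'
from plan import *
rows(A,pose(.8),1);rows(A,pose(.5),20);rows(pose(.5),pose(.25),20)
E
```

```text
N 1 row [-0.005, -0.029, -0.037] [1.4, 0.9, -1.9] deg/row 2.67 mm 2.6
 ik err/margin [(0.0, 0.51)]
N 20 row [0.001, 0.005, 0.008] [-2.7, -0.1, 0.4] deg/row 0.55 mm 2.8
 ik err/margin [(0.0, 0.52), (0.0, 0.52), (0.0, 0.52), (0.0, 0.51), (0.0, 0.51), (0.0, 0.51), (0.0, 0.5), (0.0, 0.5), (0.0, 0.5), (0.0, 0.5), (0.0, 0.49), (0.0, 0.49), (0.0, 0.49), (0.0, 0.48), (0.0, 0.48), (0.0, 0.48), (0.0, 0.48), (0.0, 0.48), (0.0, 0.47), (0.0, 0.47)]
N 20 row [0.002, 0.005, 0.008] [-2.3, -0.2, 0.6] deg/row 0.57 mm 2.4
 ik err/margin [(0.0, 0.47), (0.0, 0.47), (0.0, 0.46), (0.0, 0.46), (0.0, 0.46), (0.0, 0.46), (0.0, 0.46), (0.0, 0.45), (0.0, 0.45), (0.0, 0.45), (0.0, 0.45), (0.0, 0.45), (0.0, 0.44), (0.0, 0.44), (0.0, 0.44), (0.0, 0.44), (0.0, 0.44), (0.0, 0.43), (0.0, 0.43), (0.0, 0.43)]
```

```bash
python3 -m inch '[[0.001,0.005,0.008,-2.7,-0.1,0.4,0],[0.001,0.005,0.008,-2.7,-0.1,0.4,0],[0.001,0.005,0.008,-2.7,-0.1,0.4,0],[0.001,0.005,0.008,-2.7,-0.1,0.4,0],[0.001,0.005,0.008,-2.7,-0.1,0.4,0],[0.001,0.005,0.008,-2.7,-0.1,0.4,0],[0.001,0.005,0.008,-2.7,-0.1,0.4,0],[0.001,0.005,0.008,-2.7,-0.1,0.4,0],[0.001,0.005,0.008,-2.7,-0.1,0.4,0],[0.001,0.005,0.008,-2.7,-0.1,0.4,0],[0.001,0.005,0.008,-2.7,-0.1,0.4,0],[0.001,0.005,0.008,-2.7,-0.1,0.4,0],[0.001,0.005,0.008,-2.7,-0.1,0.4,0],[0.001,0.005,0.008,-2.7,-0.1,0.4,0],[0.001,0.005,0.008,-2.7,-0.1,0.4,0],[0.001,0.005,0.008,-2.7,-0.1,0.4,0],[0.001,0.005,0.008,-2.7,-0.1,0.4,0],[0.001,0.005,0.008,-2.7,-0.1,0.4,0],[0.001,0.005,0.008,-2.7,-0.1,0.4,0],[0.001,0.005,0.008,-2.7,-0.1,0.4,0]]' ;python3 ang.py 9 .55 .5 .45;python3 - <<'E'
from plan import *
rows(A,pose(.5),1);rows(A,pose(.25),20)
i=get_image("wrist");cv2.imwrite("pics/w9.png",i["color"][:,:,::-1])
E
```

```text
time: 11.8
tcp_pos: [0.4453, -0.0938, 0.1806]
ee_rot: [-0.096, 0.73, 0.477, 0.48]
force: [0.5, -0.9, -1.5]
opening: 0.0002
tip [ 0.4606 -0.0789  0.1675] t 11.8 F [ 0.5 -0.9 -1.5]
N 1 row [0.004, 0.002, -0.001] [-0.3, -0.4, 0.2] deg/row 0.26 mm 0.6
 ik err/margin [(0.0, 0.47)]
N 20 row [0.002, 0.006, 0.008] [-2.3, -0.2, 0.7] deg/row 0.57 mm 2.4
 ik err/margin [(0.0, 0.47), (0.0, 0.46), (0.0, 0.46), (0.0, 0.46), (0.0, 0.46), (0.0, 0.46), (0.0, 0.45), (0.0, 0.45), (0.0, 0.45), (0.0, 0.45), (0.0, 0.45), (0.0, 0.44), (0.0, 0.44), (0.0, 0.44), (0.0, 0.44), (0.0, 0.44), (0.0, 0.44), (0.0, 0.43), (0.0, 0.43), (0.0, 0.43)]
```

View pics/a9.png

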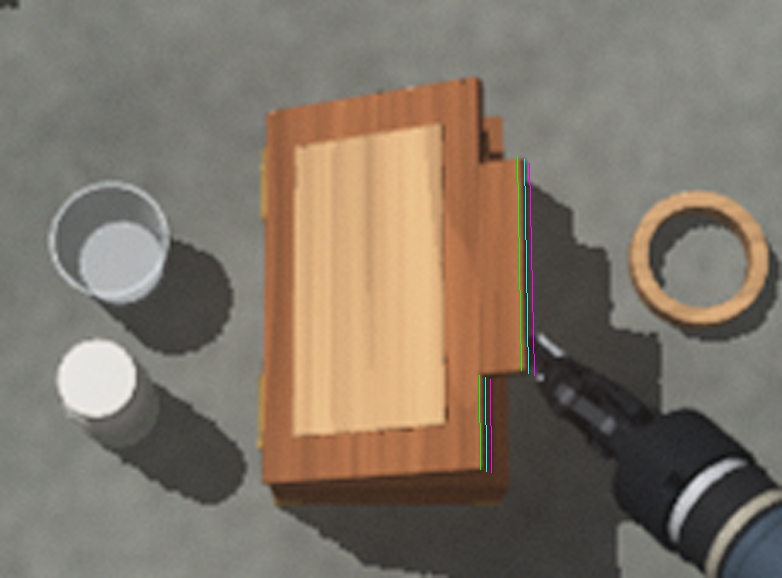

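View pics/w9.png

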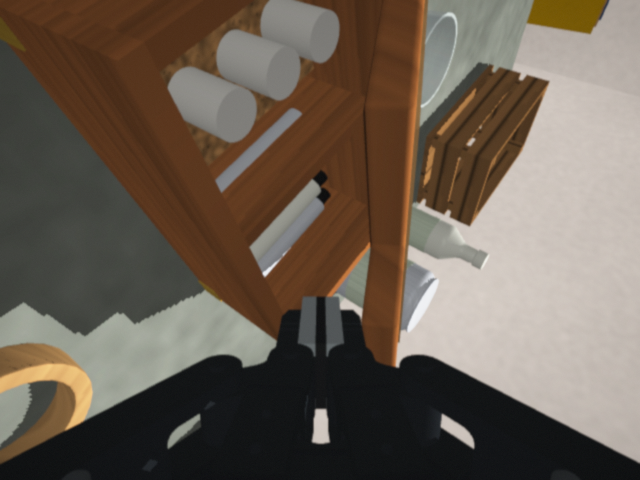

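```bash
python3 -m inch '[[0.002,0.006,0.008,-2.3,-0.2,0.7,0],[0.002,0.006,0.008,-2.3,-0.2,0.7,0],[0.002,0.006,0.008,-2.3,-0.2,0.7,0],[0.002,0.006,0.008,-2.3,-0.2,0.7,0],[0.002,0.006,0.008,-2.3,-0.2,0.7,0],[0.002,0.006,0.008,-2.3,-0.2,0.7,0],[0.002,0.006,0.008,-2.3,-0.2,0.7,0],[0.002,0.006,0.008,-2.3,-0.2,0.7,0],[0.002,0.006,0.008,-2.3,-0.2,0.7,0],[0.002,0.006,0.008,-2.3,-0.2,0.7,0],[0.002,0.006,0.008,-2.3,-0.2,0.7,0],[0.002,0.006,0.008,-2.3,-0.2,0.7,0],[0.002,0.006,0.008,-2.3,-0.2,0.7,0],[0.002,0.006,0.008,-2.3,-0.2,0.7,0],[0.002,0.006,0.008,-2.3,-0.2,0.7,0],[0.002,0.006,0.008,-2.3,-0.2,0.7,0],[0.002,0.006,0.008,-2.3,-0.2,0.7,0],[0.002,0.006,0.008,-2.3,-0.2,0.7,0],[0.002,0.006,0.008,-2.3,-0.2,0.7,0],[0.002,0.006,0.008,-2.3,-0.2,0.7,0]]' ;python3 ang.py 10 .35 .3 .25;python3 - <<'E'
from plan import *
rows(A,pose(.25),1);rows(A,pose(.1),15)
for a in (.3,.25):print(clear(A,a))
i=get_image("wrist");cv2.imwrite("pics/w10.png",i["color"][:,:,::-1])
a=cv2.imread("pics/s10.png")[140:340,200:420];cv2.imwrite("pics/sc10.png",cv2.resize(a,None,fx=3,fy=3,interpolation=cv2.INTER_CUBIC))
E
```

```text
time: 13.95
tcp_pos: [0.4455, -0.1068, 0.1342]
ee_rot: [-0.177, 0.734, 0.42, 0.504]
force: [1.1, -2.6, -1.2]
opening: 0.0
tip [ 0.4603 -0.0897  0.1235] t 13.95 F [ 1.1 -2.6 -1.2]
N 1 row [0.001, -0.01, -0.0] [-0.3, 0.7, -1.2] deg/row 0.57 mm 1.5
 ik err/margin [(0.0, 0.43)]
N 15 row [0.002, 0.004, 0.006] [-1.8, -0.1, 0.5] deg/row 0.43 mm 1.9
 ik err/margin [(0.0, 0.42), (0.0, 0.42), (0.0, 0.42), (0.0, 0.42), (0.0, 0.42), (0.0, 0.42), (0.0, 0.42), (0.0, 0.42), (0.0, 0.42), (0.0, 0.42), (0.0, 0.42), (0.0, 0.42), (0.0, 0.42), (0.0, 0.41), (0.0, 0.41)]
(10, 22, 103)
(2, 22, 103)
```

View pics/a10.png

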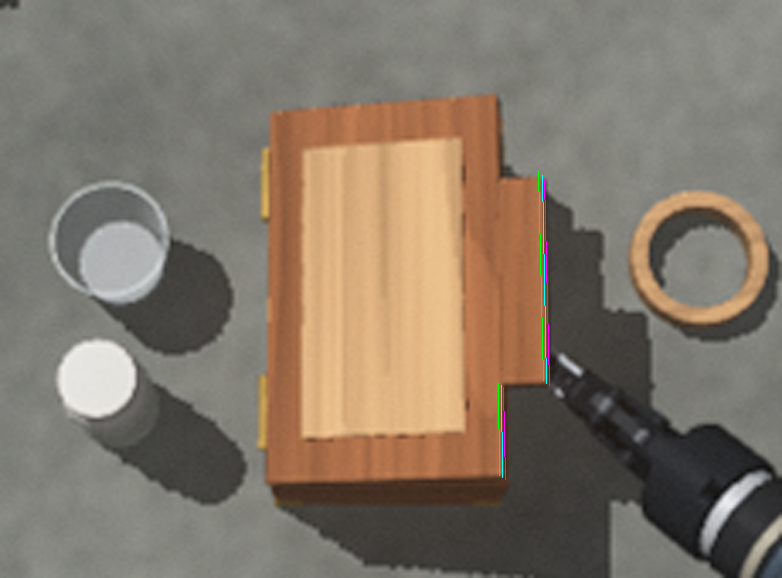

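View pics/w10.png

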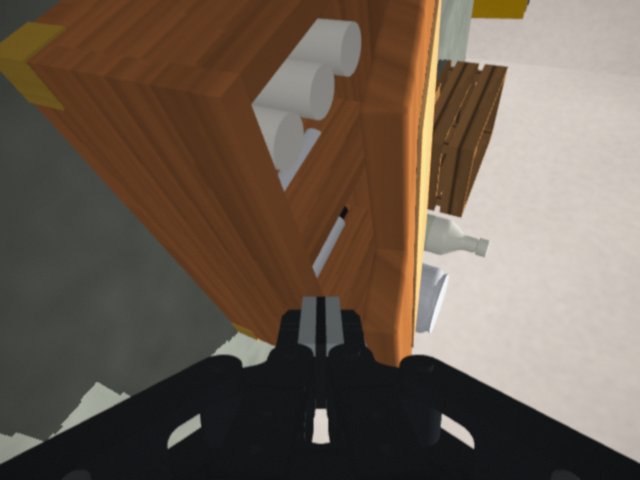

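View pics/sc10.png

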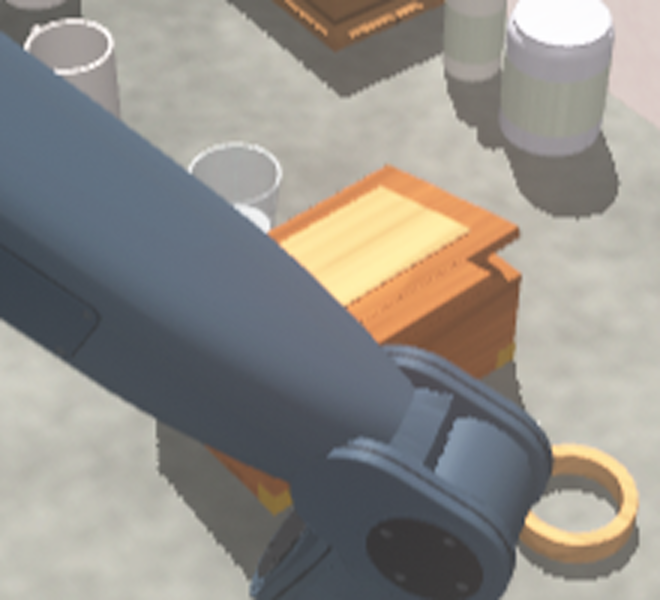

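```bash
python3 - <<'E'
from plan import *
def rig(da):
    o=lid(p,0,(0,0,0));Q=Rl(-da)@Rl(0).T;B=np.eye(4);B[:3,:3]=Q@A[:3,:3];B[:3,3]=o+Q@(A[:3,3]-o);return B
for da,n in ((.15,15),(.3,15),(.35,15)):
    B=rig(da);rows(A,B,n);print(np.round(B[:3,3],3),B[2,2],clear(B,0),"J5z",B[2,3]-.29*B[2,2])
E
```

```text
N 15 row [0.002, 0.008, 0.006] [-1.9, -0.1, 0.6] deg/row 0.57 mm 2.0
 ik err/margin [(0.0, 0.42), (0.0, 0.42), (0.0, 0.41), (0.0, 0.41), (0.0, 0.41), (0.0, 0.41), (0.0, 0.4), (0.0, 0.4), (0.0, 0.4), (0.0, 0.39), (0.0, 0.39), (0.0, 0.39), (0.0, 0.39), (0.0, 0.38), (0.0, 0.38)]
[ 0.446 -0.11   0.104] -0.3294436294062909 (0, 13, 71) J5z 0.1997681310325478
N 15 row [0.003, 0.015, 0.013] [-3.8, -0.2, 1.3] deg/row 1.15 mm 4.0
 ik err/margin [(0.0, 0.42), (0.0, 0.41), (0.0, 0.41), (0.0, 0.4), (0.0, 0.39), (0.0, 0.39), (0.0, 0.38), (0.0, 0.38), (0.0, 0.37), (0.0, 0.37), (0.0, 0.37), (0.0, 0.36), (0.0, 0.36), (0.0, 0.35), (0.0, 0.35)]
[ 0.446 -0.108  0.074] -0.22176672178953752 (10, 11, 38) J5z 0.1386153960696177
N 15 row [0.004, 0.018, 0.015] [-4.4, -0.3, 1.5] deg/row 1.34 mm 4.7
 ik err/margin [(0.0, 0.42), (0.0, 0.41), (0.0, 0.4), (0.0, 0.4), (0.0, 0.39), (0.0, 0.38), (0.0, 0.38), (0.0, 0.37), (0.0, 0.37), (0.0, 0.36), (0.0, 0.36), (0.0, 0.35), (0.0, 0.35), (0.0, 0.34), (0.0, 0.34)]
[ 0.445 -0.106  0.064] -0.18464448688271085 (9, 9, 27) J5z 0.11796975472319071
```

```bash
python3 -m inch '[[0.002,0.008,0.006,-1.9,-0.1,0.6,0],[0.002,0.008,0.006,-1.9,-0.1,0.6,0],[0.002,0.008,0.006,-1.9,-0.1,0.6,0],[0.002,0.008,0.006,-1.9,-0.1,0.6,0],[0.002,0.008,0.006,-1.9,-0.1,0.6,0],[0.002,0.008,0.006,-1.9,-0.1,0.6,0],[0.002,0.008,0.006,-1.9,-0.1,0.6,0],[0.002,0.008,0.006,-1.9,-0.1,0.6,0],[0.002,0.008,0.006,-1.9,-0.1,0.6,0],[0.002,0.008,0.006,-1.9,-0.1,0.6,0],[0.002,0.008,0.006,-1.9,-0.1,0.6,0],[0.002,0.008,0.006,-1.9,-0.1,0.6,0],[0.002,0.008,0.006,-1.9,-0.1,0.6,0],[0.002,0.008,0.006,-1.9,-0.1,0.6,0],[0.002,0.008,0.006,-1.9,-0.1,0.6,0]]' ;python3 ang.py 11 .2 .1 0;python3 - <<'E'
from plan import *
print(np.round(A,3).tolist(),[clear(A,a) for a in (.2,.15,.1)])
i=get_image("wrist");cv2.imwrite("pics/w11.png",i["color"][:,:,::-1])
a=cv2.imread("pics/s11.png")[140:340,200:420];cv2.imwrite("pics/sc11.png",cv2.resize(a,None,fx=3,fy=3,interpolation=cv2.INTER_CUBIC))
E
```

```text
time: 15.6
tcp_pos: [0.4455, -0.11, 0.1045]
ee_rot: [-0.235, 0.718, 0.383, 0.532]
force: [1.5, -0.4, -1.3]
opening: -0.0001
tip [ 0.4602 -0.0914  0.0964] t 15.6 F [ 1.5 -0.4 -1.3]
[[0.141, 0.799, 0.584, 0.445], [0.299, -0.597, 0.745, -0.11], [0.944, 0.069, -0.323, 0.104], [0.0, 0.0, 0.0, 1.0]] [(10, 14, 70), (11, 14, 70), (2, 14, 70)]
```

View pics/w11.png

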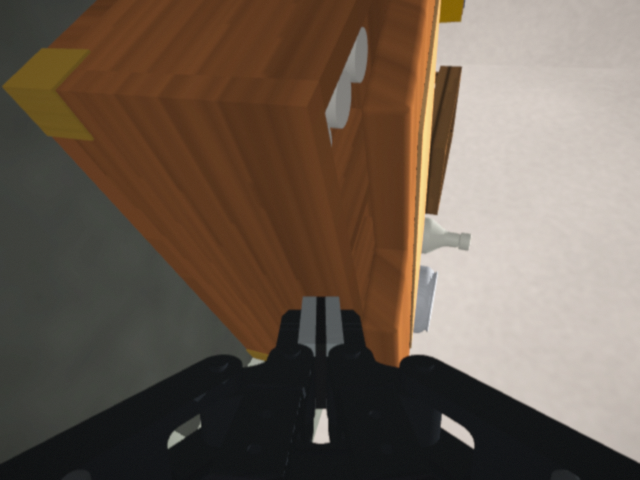

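View pics/s11.png

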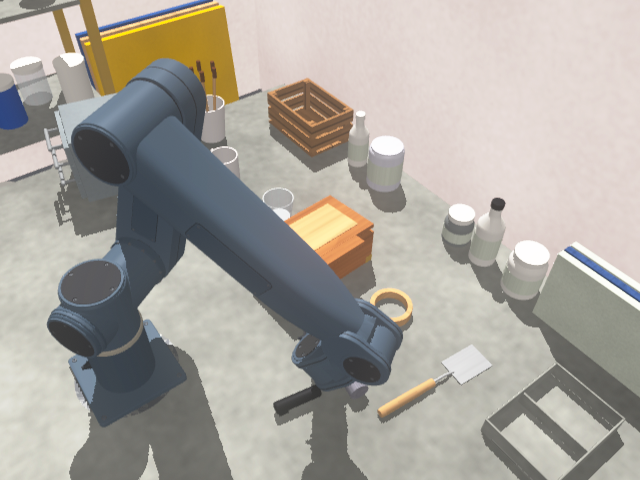

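View pics/a11.png

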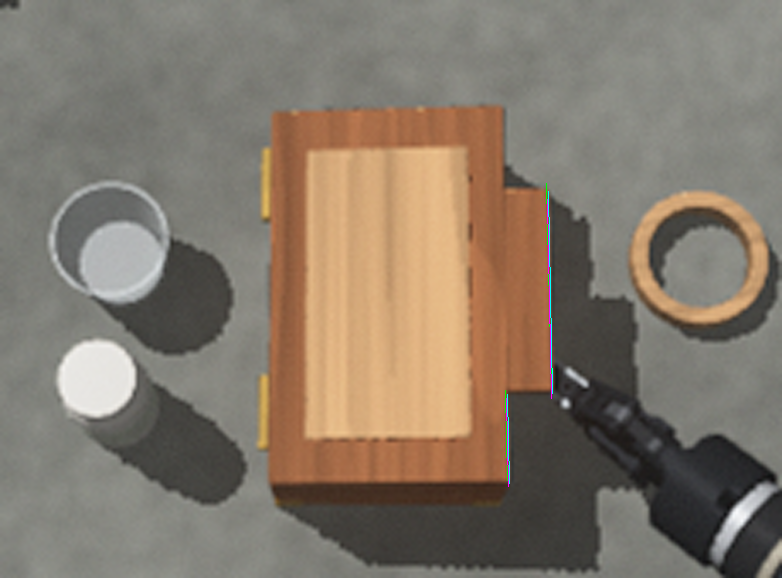

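```bash
python3 - <<'E'
from plan import *
i=get_image("top")
for a in (0,.05,.1,.15,.2,.25): print(a,np.round((proj(i,lid(p,a,[(-.16,-.13,.012),(-.19,-.07,.012)]))+.5-(220,150))*3.4,1).tolist())
E
python3 -m inch '[[0,0.004,0.003,-1.9,-0.1,0.6,0],[0,0.004,0.003,-1.9,-0.1,0.6,0],[0,0.004,0.003,-1.9,-0.1,0.6,0],[0,0.004,0.003,-1.9,-0.1,0.6,0],[0,0.004,0.003,-1.9,-0.1,0.6,0],[0,0.004,0.003,-1.4,-0.1,0.5,0],[0,0.004,0.003,-1.4,-0.1,0.5,0],[0,0.004,0.003,-1.4,-0.1,0.5,0],[0,0,0,-0.9,-0.1,0.3,0],[0,0,0,-0.9,-0.1,0.3,0]]' ;python3 ang.py 12 .2 .1 0;python3 - <<'E'
from plan import *
print(np.round(A,3).tolist())
i=get_image("wrist");cv2.imwrite("pics/w12.png",i["color"][:,:,::-1])
E
```

```text
0 [[503.5, 111.1], [548.7, 194.4]]
0.05 [[503.2, 107.3], [548.8, 190.5]]
0.1 [[502.3, 103.6], [548.2, 186.5]]
0.15 [[500.8, 99.8], [546.8, 182.5]]
0.2 [[498.7, 96.0], [544.8, 178.5]]
0.25 [[495.9, 92.2], [542.0, 174.6]]
time: 16.8
tcp_pos: [0.4457, -0.1102, 0.0883]
ee_rot: [-0.247, 0.714, 0.37, 0.541]
force: [-0.3, -1.0, -1.2]
opening: 0.0002
tip [ 0.4604 -0.0914  0.081 ] t 16.8 F [-0.3 -1.  -1.2]
[[0.141, 0.796, 0.589, 0.446], [0.261, -0.604, 0.753, -0.11], [0.955, 0.048, -0.293, 0.088], [0.0, 0.0, 0.0, 1.0]]
```

View pics/w12.png

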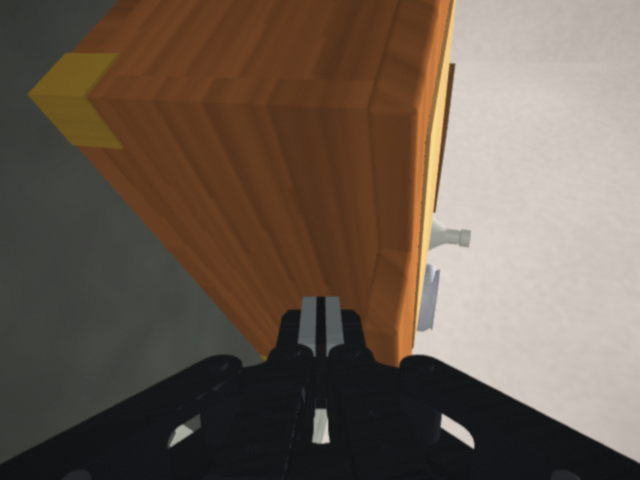

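View pics/a12.png

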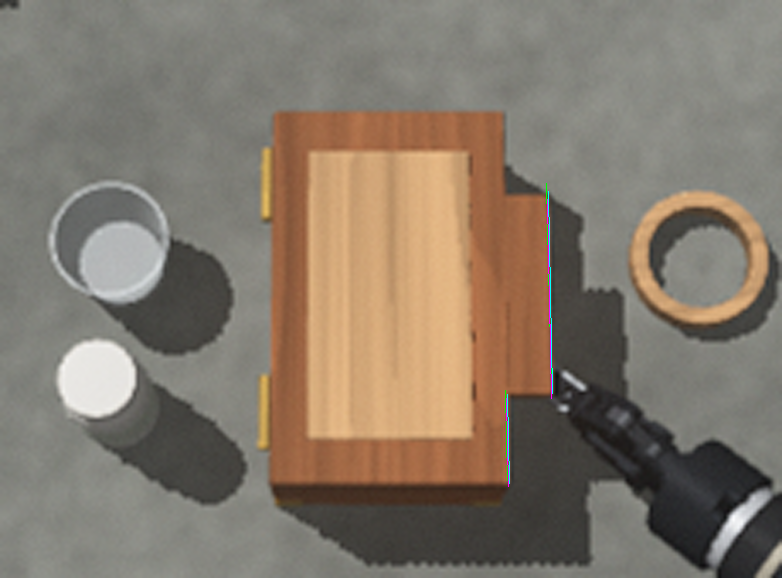

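```bash
python3 -m inch '[[0,0,0,-0.9,-0.1,0.3,0],[0,0,0,-0.9,-0.1,0.3,0],[0,0,0,-0.9,-0.1,0.3,0],[0,0,0,-0.9,-0.1,0.3,0],[0,0,0,-0.9,-0.1,0.3,0],[0,0,0,-0.9,-0.1,0.3,0],[0,0,0,-0.9,-0.1,0.3,0],[0,0,0,-0.9,-0.1,0.3,0]]' ;python3 ang.py 13 .2 .1 0;python3 - <<'E'
from plan import *
i=get_image("wrist");cv2.imwrite("pics/w13.png",i["color"][:,:,::-1])
E
```

```text
time: 17.75
tcp_pos: [0.4454, -0.1096, 0.0807]
ee_rot: [-0.247, 0.714, 0.37, 0.541]
force: [-0.2, 0.2, -0.5]
opening: -0.0002
tip [ 0.4601 -0.0908  0.0733] t 17.75 F [-0.2  0.2 -0.5]
```

View pics/w13.png

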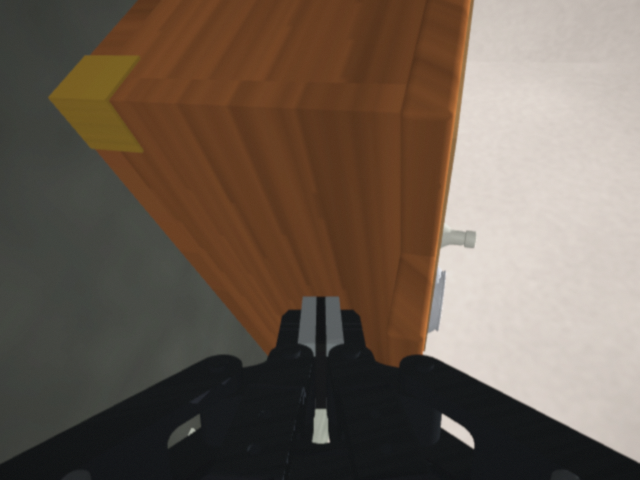

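```bash
python3 -m inch '[[0,0,0,-3,-0.2,0.9,0],[0,0,0,-3,-0.2,0.9,0],[0,0,0,0,0,0,0],[0,0,0,0,0,-8,0],[0,0,0,0,0,-12,0],[0,0,0,0,0,-14,0],[0,0,0,0,0,-14,0],[0,0,0,0,0,-14,0],[0,0,0,0,0,-14,0],[0,0,0,0,0,-10,0],[0,0,0,0,0,0,0]]';python3 log.py; python3 ang.py 14 0
```

```text
time: 19.0
tcp_pos: [0.3945, -0.1761, 0.1]
ee_rot: [-0.246, 0.714, 0.37, 0.541]
force: [1.0, 0.3, -0.3]
opening: -0.0003
t 19.0 q [-1.204  0.442 -0.32   1.84   0.963 -1.165] p [ 0.3945 -0.1761  0.1   ] F [ 1.   0.3 -0.3] op -0.0003
[[0.141, 0.795, 0.591], [0.262, -0.605, 0.752], [0.955, 0.049, -0.293]]
tip [ 0.4092 -0.1573  0.0927] t 19.0 F [ 1.   0.3 -0.3]
```

View pics/a14.png

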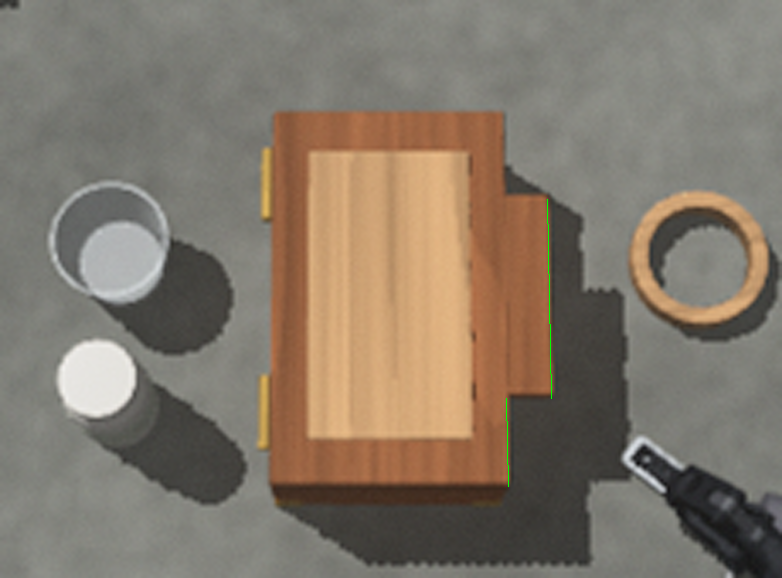

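View pics/s14.png

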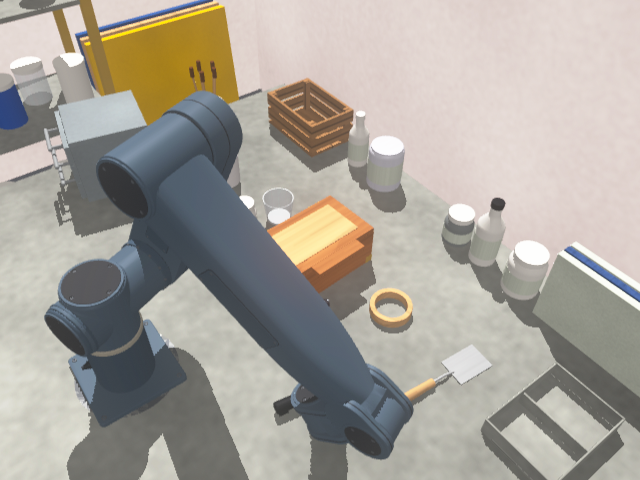

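```bash
python3 -m inch '[[0,0,0,9,0.5,-3,0],[0,0,0,14,0.7,-4.3,0],[0,0,0,14,0.7,-4.3,0],[0,0,0,14,0.7,-4.3,0],[0,0,0,14,0.7,-4.3,0],[0,0,0,14,0.7,-4.3,0],[0,0,0,9,0.5,-3,0],[0,0,0,0,0,0,0],[0,0,0,0,0,0,0],[0,0,0,0,0,0,0]]';python3 log.py; python3 - <<'E'
from plan import *
a=get_image("top");cv2.imwrite("pics/t15.png",a["color"][:,:,::-1])
s=get_image("side");cv2.imwrite("pics/s15.png",s["color"][:,:,::-1])
E
```

```text
time: 20.1
tcp_pos: [0.3943, -0.1746, 0.1914]
ee_rot: [-0.247, 0.714, 0.37, 0.541]
force: [0.7, 1.3, 0.1]
opening: 0.0001
t 20.1 q [-1.203  0.298 -0.291  2.016  0.962 -1.166] p [ 0.3943 -0.1746  0.1914] F [0.7 1.3 0.1] op 0.0001
[[0.141, 0.796, 0.589], [0.261, -0.603, 0.754], [0.955, 0.047, -0.293]]
```

View pics/t15.png

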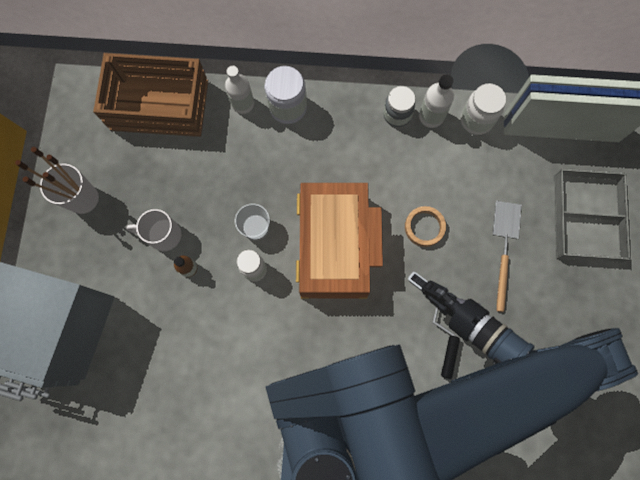

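View pics/s15.png

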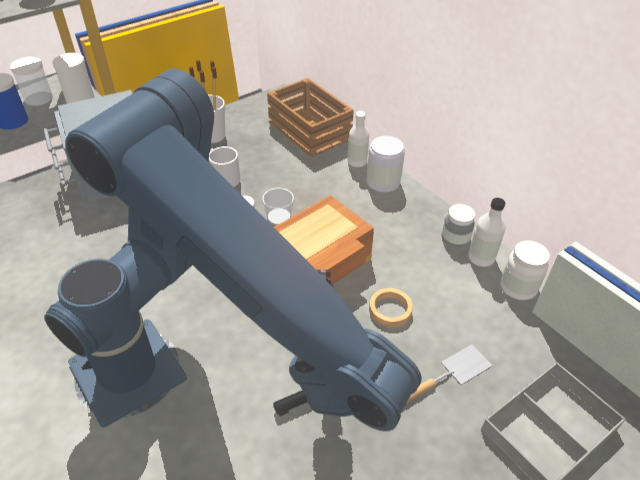

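```bash
python3 -c "
from workcell import workorder;print(workorder.job_done())"
```

```text
the job is handed in; nothing more can be done
None
```

The lid is shut and the job was handed in at about 20 s of the 64 s allowed.

- **Tip:** I pushed the lid forward with a closed fingertip from about 1.74 to about 1.41 rad. I then let go, and the pictures show it falling by itself (1.40, 1.30, 1.14, 1.0 rad).
- **Catch:** The back of a stationary finger stopped it at about 1.0 rad. I lowered it at roughly 0.1 to 0.15 rad/s until it was shut. Reported forces on the tool, read only at the end of each move, stayed under about 3 N.
- **Retreat:** I dropped the finger clear of the ledge, backed out and raised the arm away from the chest.

**Last checks:**
- **Lid:** The top picture shows its edges on the predicted shut outline. After the finger left, they stayed there in every later picture.
- **Other objects:** The tape, paint jar, tub, bottle, mug, knife and the visible roller handle are at their starting pixels. The roller's foam end was hidden under the wrist in the last pictures, so I could not see it.
- **Force:** The final reading was only noise, about 1 N.

**Disagreements:**
- **Lid angle during lowering:** The lid rode about 0.05 rad higher than I predicted, because the finger's back is thicker than I assumed (about 23 mm from the tool axis, not 14.5). I corrected for that while lowering.
- **Contact point near the end:** From about 0.3 rad down, the ledge rested well back on the finger, near its knuckle, rather than close to the tip.

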